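# Unhook the drained slide rack and stand it in the staining dish

### The arm

A 7-joint arm with a two-finger parallel gripper is mounted at the origin on the work surface; the furniture and walls round the work are solid. World frame = base frame: x ahead of the robot, y to its left, z up, the work surface at z = 0. Lengths are in mm, angles in rad, forces in N, time in s.
With the tool pointing down it reaches from about 350 to 900 mm from the base axis. Payload 19.9 kg.
Tool frame: the origin (TCP) lies where the fingers leave the gripper's body, on its centre line; the fingertips stand 97 mm ahead of it and the grasp point (between the pads) lies 78 mm ahead of it (ctrl.tip_reach is the z of the fingertips in the tool frame, in mm); z points along the fingers, x is the direction in which the jaws open and shut, and the axes are right-handed (so a half turn about z gives the same grasp; the last joint's range is limited). The gripper opens to 94 mm and grips with 3 to 60 N. Pads are 16 mm wide; open, the fingers measure 119 mm over their backs; the gripper's body (75 mm by 177 mm) begins 78 mm behind the grasp point.
Start: joints at [-0.042, 0.417, -0.01, 1.614, 0.005, 1.111, -0.053], TCP at [624.987, 0.006, 302.625] pointing down, gripper open.
Joint ranges: [-2.81, 2.81], [-0.39, 2.02], [-1.27, 1.25], [0.06, 2.57], [-1.19, 4.33], [0.19, 2], [-2.82, 2.82]. Speed limits (rad/s): [1.89, 1.89, 2.39, 2.39, 3.01, 3.01, 3.01].

### API

Orientations are given as a unit quaternion [x, y, z, w].
In Python, from plant import ctrl gives the robot as it stands.
- The arm moves only by the tool servo_tool, never from a script. Its argument "deltas" is a list of rows, each an object with "travel": the shift along the tool's x, y, z in m, a list of three; "angular": the turn, a rotation vector about the tool's x, y, z in degrees, a list of three; "jaw": the closure in counts, from 0 (fully open) to 255 (shut). In form: [{"travel": [dx, dy, dz], "angular": [wx, wy, wz], "jaw": jaw}, ...]. A call has 1 to 8 rows; each row shifts and turns the commanded pose from where the row before left it, along the tool's axes as they then stand; what a row does not reach is not made up. A row lasts 1/10 s, in which the tool goes at most 50 mm and 8.59 degrees, less where a joint would pass 70% of its speed; a pose out of reach is approached as far as the arm can. A call with a gripper value outside its range is refused whole. The fingers move at their own pace and stop on an object; the grip force is fixed at half the most. Time passes only in rows, so rows that do not move let the fingers close. It gives the time, the measured TCP pose, the force and the opening at its end, in the units of the state.
- ctrl.get_obs(): the state, without advancing time (a new reading comes with each control period).
- ctrl.grab_frame(name): name is "scene" or "side" or "wrist"; returns a dict with "pixels" (400x640x3 uint8, red, green, blue), "depth" (400x640 float32, mm along the optical axis (not along the pixel's ray), 0 where there is no reading), "fx", "fy", "cx", "cy" (pixels), "R" (3x3) and "t" (3): a world point X has camera coordinates R X + t; the wrist camera has in their place "hand_eye" (4x4, takes a point from camera to tool coordinates, whose origin is the TCP and whose axes are the tool frame's). Camera axes: x right, y down, z forward; pixel columns grow to the right and rows downward; lengths in mm; the calibration is good to about 2 mm. A picture is of the moment at which its call begins: read the wrist's pose just before it.
- ctrl.job_done(): hands the job in, once; it reports no verdict.
The state is a dict: "t": time; "qpos": joint angles; "joint_vel": joint speeds; "tau": joint torques, N m; "eef_pos": TCP position; "eef_rot": TCP orientation; "ft_force": force on the tool from outside, world axes, zero at the start; "ft_torque": the same for the moment, N m; "finger_gap": finger opening in mm.
Only numpy, scipy, OpenCV 4.12 (cv2) and the standard library are available. Lean on these libraries where they do the work, as an engineer would, in place of code of your own. Each camera call takes 0.05 s, during which the arm holds its last target. There are 200 camera calls.

### The job

The steel staining rack that is loaded with glass slides has finished draining on the drip stand: lift it off its barbed hook (raise it, tilt it and back it over the barb, feeling your way so that wire and hook never press hard on each other) and stand it gently, level and all the way down, in the white staining dish, then let go. The empty rack stays hanging on the other hook. Glass slides chip, so never force the rack, neither on the hook nor in the dish.

Things in the scene. Friction and masses are not known exactly. Their poses are not given: they have to be found in the camera images.
- drip_stand: Fixed steel drip stand: tray 190 x 250 x 14 mm, 14 mm post and crossbar at its back holding two hook rods, top 304 mm. Origin: centre of the tray's underside; z up, x from the hooks back to the post, y left. Rods: round, 4.5 mm thick, rigid, level, axis 280 mm high, at y = +70 and -70 mm, tips towards -x (the robot). Post and crossbar at x = +75 mm.
- clamp_left (a point): Axis of the left rod in its clamp on the crossbar. The rod runs from here level along the stand's -x to its elbow, 120 mm away give or take 12 mm: how far it sticks out is not measured, so find the elbow by feel. There it turns straight up 24 mm (axis to axis), then a barb runs back 6 mm (+x) and 3 mm down: the barb's round tip is 6 mm behind, 21 mm above the elbow.
- clamp_right (a point): The same for the right rod (stand's y = -70 mm): same shape, its own unmeasured projection of 120 mm give or take 12 mm. The two racks hang one on each rod; which rod carries the loaded rack changes.
- slide_rack_grip (a point): Centre of the black grip of the rack that holds nine glass slides (frosted white ends). Grip 14 mm wide (y), 20 mm (x), 40 mm high; grasp across y, tilted 25 to 45 degrees (fingers down and along +x) to keep clear of the hook. Rack axes: z up, y along the slides, x as the stand's x while hanging. A cranked stem 8 mm wide leads up to the loop. 0.15 to 0.3 kg.
- slide_rack_loop (a point): Centre of the loaded rack's wire loop: from the grip's centre 26 mm along the rack's +x and 114.5 mm up. Loop in the y-z plane, 4 mm wire, bars' axes 12.5 mm below and above, sides 9 mm either side. Its top bar hangs on the rod 8 to 31 mm behind the elbow. Upright (21 mm clear) it cannot pass tip and barb (28.5 mm); with the foot swung 40 to 45 degrees to -x it can: lower bar in front of the upturn, upper bar over the barb.
- slide_rack_foot (a point): Centre of the underside of the loaded rack's basket, 73 mm below the grip's centre and 26 mm along +x from it (straight below the loop). Basket 54 mm (x) by 82 mm (y) by 30 mm high, its lowest 4 mm set in by 3 mm all round. A wire bail rises from its sides, at most 47 mm above the foot, to the grip.
- empty_rack_grip (a point): Centre of the black grip of the other rack, the same shape without slides, hanging on the other hook. It must stay there.
- dish_floor (a point): Centre of the inner floor of the white staining dish (open on top, loose, 0.6 kg), 4 mm above the bench. Inside 58 mm (x) by 86 mm (y), 41 mm deep: 2 mm to spare all round the rack. Walls 4 mm, rim 45 mm above the bench, a small ear on the rim at each y end. z up, y along the long side; the rack may go in either way round.
Not all that is in view belongs to the job. What is shaped like the part that bears dish_floor but orange or pink is not meant. Leave any purple look-alike of the part that bears slide_rack_grip alone.

How it is judged:
By the outcome, as a careful person would: the job done as asked, in the order asked, and still so for the second after the job is handed in, with the robot touching nothing.
It also fails if it takes over 72 s, if anything falls off the work surface, if the arm or the gripper's body presses on something with over 40 N, if the wrist force passes 120 N, or if a joint passes its speed limit or range.

## Working session

There is one attempt and no reset: what is moved stays moved. The work goes in short steps, Python scripts to look and compute and a tool call to move; the robot and the scene stay as the last step left them, time stands still between calls to the robot, and variables do not carry over. Pictures are saved under pics/ and viewed, about 8 in all and at most 12, crops included, and the job is handed in when it is done.

Besides the shell and the picture viewer there is one more tool, called after "Emit:" by a JSON object that holds its "name" and its "arguments". servo_tool: Moves the arm, as the interface text tells. Its arguments: {"type":"object","properties":{"deltas":{"type":"array","items":{"type":"object","properties":{"travel":{"type":"array","items":{"type":"number"}},"angular":{"type":"array","items":{"type":"number"}},"jaw":{"type":"number"}}}}},"required":["deltas"]}

```bash
mkdir -p pics; ls; cat > h.py <<'E'
import numpy as np, cv2
from plant import ctrl
from scipy.spatial.transform import Rotation as Ro
def grab(n):
    o=ctrl.get_obs(); f=ctrl.grab_frame(n)
    if n=='wrist':
        H=np.array(f['hand_eye']); R=Ro.from_quat(o['eef_rot']).as_matrix()
        T=np.eye(4);T[:3,:3]=R;T[:3,3]=o['eef_pos']; M=T@H
    else:
        M=np.eye(4);M[:3,:3]=np.array(f['R']).T;M[:3,3]=-np.array(f['R']).T@np.array(f['t'])
    f['M']=M
    v,u=np.mgrid[:400,:640]; d=f['depth']
    P=np.stack([(u-f['cx'])/f['fx']*d,(v-f['cy'])/f['fy']*d,d],-1)
    f['W']=P@M[:3,:3].T+M[:3,3]; f['W'][d==0]=np.nan
    return f
def save(f,name,box=None,s=1):
    im=f['pixels'][:,:,::-1]
    if box: im=im[box[1]:box[3],box[0]:box[2]]
    cv2.imwrite('pics/'+name,cv2.resize(im,None,fx=s,fy=s,interpolation=cv2.INTER_CUBIC))
E
python3 - <<'E'
from h import *
import pickle
print(ctrl.get_obs())
F={}
for n in('scene','side'):
    f=grab(n);F[n]=f;print(n,f['M'][:3].round(3),f['fx'])
    
pickle.dump(F,open('f0.pkl','wb'))
im=np.vstack([F[n]['pixels'] for n in F])[:,:,::-1]
cv2.imwrite('pics/a.png',cv2.resize(im,None,fx=.75,fy=.75,interpolation=cv2.INTER_AREA))
save(F['scene'],'s.png')
E
```

```text
pics
{'t': 0.0, 'qpos': array([-0.0415161 ,  0.41796292, -0.01028196,  1.61414788,  0.00470646,
        1.11072887, -0.05297433]), 'joint_vel': array([ 5.78348040e-04,  1.58927325e-03, -9.66172501e-04,  5.18004195e-05,
        4.03096370e-04,  6.31254888e-05,  1.11128552e-03]), 'tau': array([ 3.52895018e-03, -8.51262331e+01,  6.40313700e-01, -4.25991547e+01,
       -4.87577857e-02,  1.87510403e-02,  1.73272206e-04]), 'eef_pos': array([ 6.24744047e+02, -7.21343907e-03,  3.02043278e+02]), 'eef_rot': array([ 9.99999813e-01,  1.67684049e-05, -6.09591953e-04,  5.29369595e-05]), 'ft_force': array([ 0.26417671, -0.02487975, -0.16526193]), 'ft_torque': array([-0.01498764,  0.02333087,  0.03917693]), 'finger_gap': 94.01513555326272}
scene [[-8.75000e-01 -2.74000e-01  3.99000e-01 -3.39150e+01]
 [-4.84000e-01  4.87000e-01 -7.27000e-01  8.16448e+02]
 [ 4.00000e-03 -8.29000e-01 -5.59000e-01  9.36881e+02]] 419.0964758571176
side [[-9.32000e-01 -2.04000e-01  2.99000e-01  1.15788e+02]
 [-3.61000e-01  4.93000e-01 -7.91000e-01  8.63298e+02]
 [ 1.40000e-02 -8.46000e-01 -5.33000e-01  8.62396e+02]] 383.6511222890022
```

View pics/a.png

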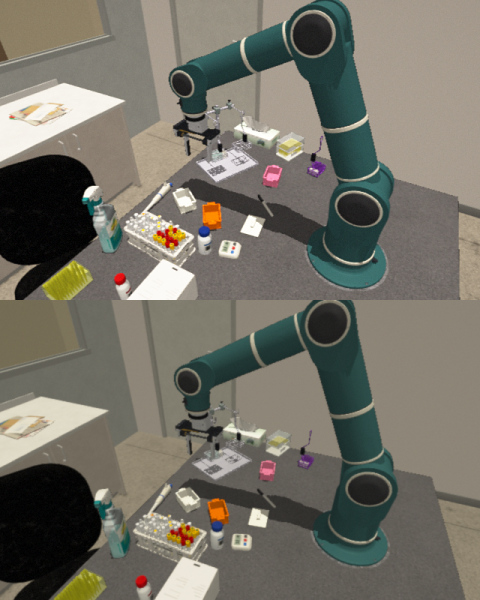

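The white dish is at scene (245,266), with the orange (282,287) and pink (362,233) look-alikes and the purple rack at (422,225). The stand, tray at about (300,215), is partly behind the gripper. Next I'll enlarge the stand and add the wrist view.

```bash
python3 - <<'E'
from h import *
import pickle
F=pickle.load(open('f0.pkl','rb'));f=F['scene']
w=grab('wrist');pickle.dump(w,open('w0.pkl','wb'))
a=cv2.resize(f['pixels'][125:300,215:390],(560,560),interpolation=cv2.INTER_CUBIC)
b=cv2.resize(w['pixels'],(800,500))
cv2.imwrite('pics/b.png',a[:,:,::-1]);
s=cv2.resize(F['side']['pixels'][125:300,215:390],(400,400),interpolation=cv2.INTER_CUBIC)
c=np.zeros((560,800,3),np.uint8);c[:400,:400]=cv2.resize(a,(400,400));c[:400,400:]=s
c[400:,:256]=cv2.resize(w['pixels'],(256,160));cv2.imwrite('pics/b.png',c[:,:,::-1])
# dish
W=f['W']
for n in F:
    f=F[n];W=f['W'];p=f['pixels'].astype(int)
    m=(W[...,2]>25)&(W[...,2]<60)&(p.min(-1)>140)&(p.max(-1)-p.min(-1)<40)
    k,l,st,c=cv2.connectedComponentsWithStats(m.astype(np.uint8))
    for i in range(1,k):
        if st[i,4]>40:print(n,c[i].round(),st[i,4],np.nanmean(W[l==i],0).round(1),np.nanmin(W[l==i],0).round(),np.nanmax(W[l==i],0).round())
E
```

```text
scene [215.  66.] 153 [ 2172.7 -1500.4    43.1] [ 2004. -1522.    25.] [ 2350. -1475.    60.]
scene [379.  97.] 259 [  879.5 -1500.2    41.8] [  719. -1521.    25.] [ 1045. -1480.    60.]
scene [ 36. 120.] 485 [2328.2 -275.1   41. ] [2306. -502.   25.] [2356.  -74.   58.]
scene [559. 131.] 954 [ -114.5 -1501.     42.7] [ -477. -1527.    25.] [  274. -1480.    60.]
scene [317. 176.] 69 [ 729.4 -494.5   43.8] [ 694. -505.   26.] [ 761. -488.   60.]
scene [349. 184.] 263 [ 585.1 -497.3   47.3] [ 520. -592.   26.] [ 678. -475.   60.]
scene [376. 199.] 46 [ 442.4 -445.1   49.2] [ 396. -458.   26.] [ 476. -429.   60.]
scene [216. 254.] 147 [778.3  79.7  31.6] [766.  28.  25.] [798. 137.  56.]
scene [245. 264.] 344 [659.2  78.5  40. ] [602.  28.  25.] [717. 130.  50.]
scene [268. 328.] 74 [448.2 250.6  43.5] [435. 244.  27.] [465. 255.  59.]
scene [166. 395.] 89 [539.5 517.4  46.6] [530. 488.  29.] [555. 524.  60.]
side [ 33. 164.] 197 [1961.6 -157.8   26.9] [1887. -239.   25.] [2053.  -60.   33.]
side [336. 182.] 44 [ 570.5 -488.6   56.4] [ 524. -516.   51.] [ 634. -479.   60.]
side [370. 197.] 131 [ 407.7 -451.5   40.6] [ 369. -519.   25.] [ 458. -428.   59.]
side [217. 258.] 158 [775.9  88.1  31. ] [765.  27.  25.] [793. 155.  48.]
side [249. 263.] 211 [656.2  84.1  44.6] [602.  36.  29.] [717. 130.  52.]
```

View pics/b.png

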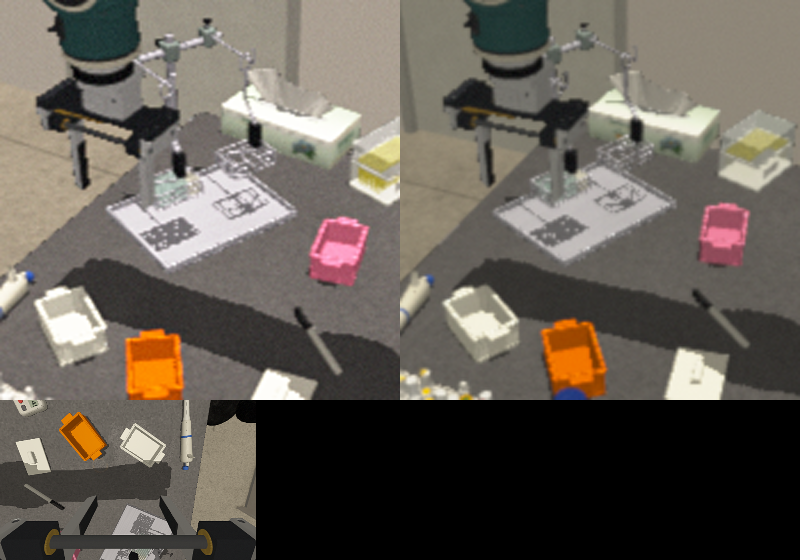

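```bash
python3 - <<'E'
from h import *
import pickle
F=pickle.load(open('f0.pkl','rb'))
w=pickle.load(open('w0.pkl','rb'));F['wrist']=w
for n in F:
    f=F[n];W=f['W'];p=f['pixels'].astype(int)
    inb=(W[...,0]>400)&(W[...,0]<1000)&(W[...,1]>-520)&(W[...,1]<0)
    m=inb&(p.max(-1)<60)&(W[...,2]>90)&(W[...,2]<210)
    k,l,st,c=cv2.connectedComponentsWithStats(m.astype(np.uint8))
    for i in range(1,k):
        if st[i,4]>15:print(n,'blk',c[i].round(),st[i,4],np.nanmean(W[l==i],0).round(1),np.nanmin(W[l==i],0).round(),np.nanmax(W[l==i],0).round())
    m=inb&(W[...,2]>8)&(W[...,2]<22)
    pts=W[m][:,:2].astype(np.float32)
    if len(pts)>50:
        med=np.median(pts,0);pts=pts[np.linalg.norm(pts-med,axis=1)<170]
        print(n,'tray',len(pts),cv2.minAreaRect(pts),np.median(W[m][:,2]))
    m=inb&(W[...,2]>270)&(W[...,2]<312)
    print(n,'top',m.sum()); ii=np.argwhere(m)
    if n!='wrist':
      for v,u in ii[::4]: print((u,v),W[v,u].round(), end=';')
    # dish rim: white
    m=(W[...,0]>560)&(W[...,0]<740)&(W[...,1]>-10)&(W[...,1]<160)&(W[...,2]>38)&(W[...,2]<54)&(p.min(-1)>110)&(p.max(-1)-p.min(-1)<50)
    if m.sum()>20: print(n,'dish',m.sum(),cv2.minAreaRect(W[m][:,:2].astype(np.float32)))
E
```

```text
scene blk [326. 184.] 47 [ 575.8 -291.5  159.7] [ 567. -299.  141.] [ 588. -285.  181.]
scene blk [293. 197.] 52 [ 632.5 -164.3  161.2] [ 623. -172.  141.] [ 647. -157.  181.]
scene tray 261 ((604.8773193359375, -297.0538635253906), (302.77288818359375, 278.3108825683594), 35.65418243408203) 12.972650129697627
scene top 341
(np.int64(304), np.int64(133)) [ 698. -350.  305.];(np.int64(304), np.int64(134)) [ 696. -346.  303.];(np.int64(305), np.int64(135)) [ 691. -344.  301.];(np.int64(306), np.int64(136)) [ 689. -347.  297.];(np.int64(304), np.int64(137)) [ 698. -348.  290.];(np.int64(308), np.int64(137)) [ 682. -350.  293.];(np.int64(304), np.int64(138)) [ 693. -341.  290.];(np.int64(308), np.int64(138)) [ 678. -344.  292.];(np.int64(303), np.int64(139)) [ 701. -347.  282.];(np.int64(307), np.int64(139)) [ 680. -339.  290.];(np.int64(311), np.int64(139)) [ 681. -368.  278.];(np.int64(290), np.int64(140)) [ 718. -288.  299.];(np.int64(305), np.int64(140)) [ 688. -338.  285.];(np.int64(309), np.int64(140)) [ 680. -354.  280.];(np.int64(287), np.int64(141)) [ 728. -284.  294.];(np.int64
[... 7075 characters left out ...]
4(187)) [670.  -0. 274.];(np.int64(286), np.int64(193)) [564. -10. 272.];side dish 239 ((658.6913452148438, 75.547607421875), (71.65737915039062, 121.59172058105469), 57.474647521972656)
wrist blk [242. 261.] 22 [577.4  -4.1 208. ] [577.  -7. 205.] [578.  -0. 210.]
wrist blk [399. 262.] 17 [671.4  -4.1 208.4] [671.  -7. 206.] [672.  -1. 210.]
wrist blk [333. 390.] 429 [ 636.3 -163.4  149.7] [ 626. -211.  112.] [ 652. -159.  162.]
wrist tray 966 ((664.6712036132812, -231.9866943359375), (201.6676788330078, 190.31533813476562), 65.47220611572266) 13.913719752190786
wrist top 1050
wrist dish 2496 ((660.6002197265625, 76.66051483154297), (70.09680938720703, 119.71210479736328), 57.2629508972168)
```

```bash
cat >> h.py <<'E'
YAW=np.radians(-24.0); SX=np.array([np.cos(YAW),np.sin(YAW),0]); SY=np.array([-np.sin(YAW),np.cos(YAW),0]); Z=np.array([0,0,1.])
def toolR(xdir,th,fwd):  # xdir: tool x; fwd: horizontal dir towards which fingers tilt by th deg
    t=np.radians(th); z=np.sin(t)*fwd-np.cos(t)*Z; return np.stack([xdir,np.cross(z,xdir),z],1)
def cur():
    o=ctrl.get_obs(); return np.array(o['eef_pos']),Ro.from_quat(o['eef_rot']).as_matrix(),o
def plan(p1,R1,N,p0=None,R0=None):
    if p0 is None: p0,R0,_=cur()
    w=Ro.from_matrix(R0.T@R1).as_rotvec()/N
    Rs=[Ro.from_rotvec(w*k).as_matrix() for k in range(N+1)]
    v=np.linalg.solve(sum(Rs[:N]),R0.T@(p1-p0)); p=p0.copy()
    print('N',N,'travel m',(v/1000).round(5),'ang deg',np.degrees(w).round(3),'|v|mm',np.linalg.norm(v).round(1),'|w|',np.degrees(np.linalg.norm(w)).round(2))
    for k in range(N):
        p=p+R0@Rs[k]@v
        if k%4==3: print('  mid',p.round(),'tip',(p+97*(R0@Rs[k+1])[:,2]).round())
E
python3 - <<'E'
from h import *
import pickle
w=pickle.load(open('w0.pkl','rb'));print(np.array(w['hand_eye']).round(3))
G=np.array([635.7,-169.8,157])
R=toolR(-SY,38,SX); print(R.round(3)); plan(G-R[:,2]*168,R,16)
E
```

```text
[[ 1.0000e+00  2.0000e-03 -0.0000e+00 -1.9800e-01]
 [-1.0000e-03  9.5800e-01  2.8800e-01 -8.4694e+01]
 [ 1.0000e-03 -2.8800e-01  9.5800e-01 -8.2687e+01]
 [ 0.0000e+00  0.0000e+00  0.0000e+00  1.0000e+00]]
[[-0.407 -0.72   0.562]
 [-0.914  0.321 -0.25 ]
 [-0.    -0.616 -0.788]]
N 16 travel m [ 0.00361  0.01061 -0.00208] ang deg [1.529 2.351 6.823] |v|mm 11.4 |w| 7.38
  mid [631. -44. 309.] tip [649. -38. 214.]
  mid [615. -86. 311.] tip [651. -83. 221.]
  mid [ 582. -117.  304.] tip [ 631. -124.  221.]
  mid [ 541. -128.  289.] tip [ 596. -152.  213.]
```

```bash
python3 - <<'E'
from h import *
G=np.array([635.7,-169.8,157])
R=toolR(-SY,43,SX); plan(G-R[:,2]*168,R,16)
E
```

```text
N 16 travel m [ 0.00268  0.01113 -0.00214] ang deg [1.727 2.656 6.738] |v|mm 11.6 |w| 7.45
  mid [627. -46. 309.] tip [647. -39. 214.]
  mid [608. -87. 309.] tip [647. -83. 220.]
  mid [ 572. -115.  299.] tip [ 627. -124.  219.]
  mid [ 531. -123.  280.] tip [ 591. -150.  209.]
```

Emit:
{"name": "servo_tool", "arguments": {"deltas": [{"travel":[-0.012,0,0],"jaw":0},{"travel":[-0.015,0,0],"jaw":0},{"travel":[-0.015,0,0],"jaw":0},{"travel":[-0.015,0,0],"jaw":0},{"travel":[-0.015,0,0],"jaw":0},{"travel":[-0.015,0,0],"jaw":0},{"travel":[-0.013,0,0],"jaw":0}]}}

```text
invalid input at $.deltas[0]: expected keys travel, angular, jaw
```

```bash
python3 - <<'E'
from h import *
G=np.array([635.7,-169.8,157])
R=toolR(-SY,43,SX); print(cur()[0]);plan(G-R[:,2]*168,R,16)
E
```

```text
[6.24814022e+02 6.92391077e-03 3.02200646e+02]
N 16 travel m [ 0.00268  0.01113 -0.00214] ang deg [1.727 2.656 6.738] |v|mm 11.6 |w| 7.45
  mid [627. -46. 309.] tip [647. -39. 214.]
  mid [608. -87. 309.] tip [647. -83. 220.]
  mid [ 572. -115.  299.] tip [ 627. -124.  219.]
  mid [ 531. -123.  280.] tip [ 591. -150.  209.]
```

Emit:
{"name": "servo_tool", "arguments": {"deltas": [{"travel":[-0.014,0,0],"angular":[0,0,0],"jaw":0},{"travel":[-0.014,0,0],"angular":[0,0,0],"jaw":0},{"travel":[-0.014,0,0],"angular":[0,0,0],"jaw":0},{"travel":[-0.014,0,0],"angular":[0,0,0],"jaw":0},{"travel":[-0.014,0,0],"angular":[0,0,0],"jaw":0},{"travel":[-0.014,0,0],"angular":[0,0,0],"jaw":0},{"travel":[-0.016,0,0],"angular":[0,0,0],"jaw":0}]}}

```text
t: 0.85
eef_pos: [524.4, -0.0, 302.4]
eef_rot: [1.0, -0.0, -0.0, 0.0]
ft_force: [0.6, -0.1, -0.1]
finger_gap: 94.3
```

```bash
python3 - <<'E'
from h import *
G=np.array([635.7,-169.8,157])
R=toolR(-SY,43,SX); print(cur()[0]);plan(G-R[:,2]*168,R,16)
E
```

```text
[ 5.24393154e+02 -5.95322201e-03  3.02422454e+02]
N 16 travel m [0.00704 0.00564 0.00053] ang deg [1.725 2.655 6.738] |v|mm 9.0 |w| 7.44
  mid [548. -27. 301.] tip [568. -20. 206.]
  mid [557. -61. 299.] tip [597. -57. 210.]
  mid [551. -96. 292.] tip [ 605. -104.  213.]
  mid [ 531. -123.  280.] tip [ 591. -150.  209.]
```

Emit:
{"name": "servo_tool", "arguments": {"deltas": [{"travel":[0.007,0.0056,0.0005],"angular":[1.725,2.655,6.738],"jaw":0},{"travel":[0.007,0.0056,0.0005],"angular":[1.725,2.655,6.738],"jaw":0},{"travel":[0.007,0.0056,0.0005],"angular":[1.725,2.655,6.738],"jaw":0},{"travel":[0.007,0.0056,0.0005],"angular":[1.725,2.655,6.738],"jaw":0},{"travel":[0.007,0.0056,0.0005],"angular":[1.725,2.655,6.738],"jaw":0},{"travel":[0.007,0.0056,0.0005],"angular":[1.725,2.655,6.738],"jaw":0},{"travel":[0.007,0.0056,0.0005],"angular":[1.725,2.655,6.738],"jaw":0},{"travel":[0.007,0.0056,0.0005],"angular":[1.725,2.655,6.738],"jaw":0}]}}

```text
t: 1.65
eef_pos: [557.7, -61.6, 299.0]
eef_rot: [0.867, -0.452, 0.178, -0.116]
ft_force: [0.9, -0.6, -0.8]
finger_gap: 93.9
```

Emit:
{"name": "servo_tool", "arguments": {"deltas": [{"travel":[0.007,0.0056,0.0005],"angular":[1.725,2.655,6.738],"jaw":0},{"travel":[0.007,0.0056,0.0005],"angular":[1.725,2.655,6.738],"jaw":0},{"travel":[0.007,0.0056,0.0005],"angular":[1.725,2.655,6.738],"jaw":0},{"travel":[0.007,0.0056,0.0005],"angular":[1.725,2.655,6.738],"jaw":0},{"travel":[0.007,0.0056,0.0005],"angular":[1.725,2.655,6.738],"jaw":0},{"travel":[0.007,0.0056,0.0005],"angular":[1.725,2.655,6.738],"jaw":0},{"travel":[0.007,0.0056,0.0005],"angular":[1.725,2.655,6.738],"jaw":0},{"travel":[0.007,0.0056,0.0005],"angular":[1.725,2.655,6.738],"jaw":0}]}}

```text
t: 2.45
eef_pos: [540.3, -112.6, 286.2]
eef_rot: [-0.611, 0.719, -0.282, 0.175]
ft_force: [-0.7, -0.1, -0.1]
finger_gap: 94.2
```

```bash
python3 - <<'E'
from h import *
import pickle
G=np.array([635.7,-169.8,157])
R=toolR(-SY,43,SX); p,Rc,o=cur();print(p,o['qpos'].round(2),np.degrees(Ro.from_matrix(Rc.T@R).as_rotvec()))
f=grab('wrist');pickle.dump(f,open('w1.pkl','wb'));save(f,'c.png',s=1.25)
W=f['W'];q=f['pixels'].astype(int)
m=(q.max(-1)<60)&(np.linalg.norm(W-G,axis=-1)<45)
k,l,st,c=cv2.connectedComponentsWithStats(m.astype(np.uint8))
S=np.stack([SX,SY,Z]);np.set_printoptions(suppress=True)
for i in range(1,k):
    if st[i,4]>100:
        P=W[l==i]@S.T; print(c[i],st[i],'stand-frame pct5/50/95',np.nanpercentile(P,[3,50,97],axis=0).round(1))
print('G stand',S@G)
E
```

```text
[ 540.3284263  -112.5684581   286.17356731] [-0.15  0.11  0.25  2.2   0.58  0.2  -2.17] [ 3.95560619  4.36443293 13.20340594]
[352.37669903 217.2407767 ] [341 194  25  40 515] stand-frame pct5/50/95 [[639.3  97.5 143.7]
 [641.1 104.9 175.1]
 [654.5 110.6 178.2]]
G stand [649.80472942 103.4424653  157.        ]
```

View pics/c.png

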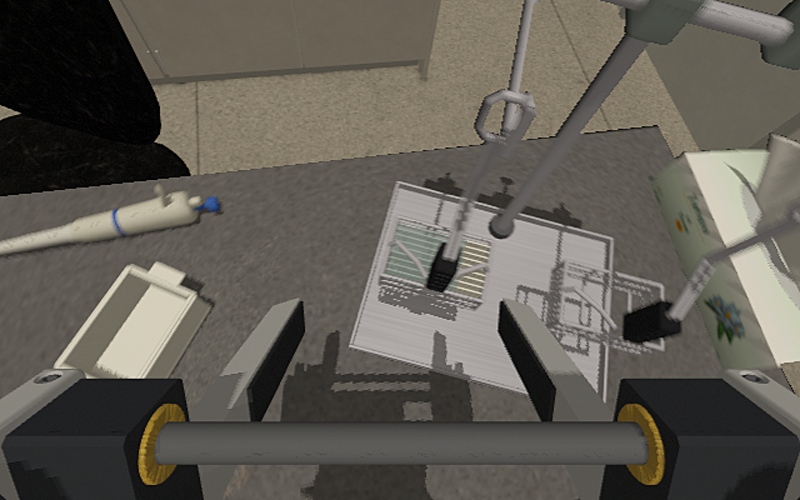

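The wrist view shows the loaded rack's grip at (440,268) with slides below it, its loop at (505,115), the empty rack's grip at (652,322), and the white dish at left. Joint 6 has reached its lower limit (0.2), so I'll fit a kinematic model to choose a feasible tilt.

```bash
cat > kin.py <<'E'
from h import *
from scipy.optimize import least_squares
LO=np.array([-2.81,-.39,-1.27,.06,-1.19,.19,-2.82]);HI=np.array([2.81,2.02,1.25,2.57,4.33,2,2.82])
def fk(q,P):
    h,L1,L2,d,a=P
    r=lambda ax,x:Ro.from_euler(ax,x).as_matrix()
    p=np.array([0,0,h]);R=r('z',q[0])@r('y',q[1])@r('z',q[2]); p=p+R@[a,0,L1]
    R=R@r('y',q[3]); p=p+R@[-a,0,0]; R=R@r('z',q[4]); p=p+R@[0,0,L2]
    R=R@r('y',q[5])@r('z',q[6]); p=p+R@[0,0,d]; return p,R
E
python3 - <<'E'
from kin import *
np.set_printoptions(suppress=True,precision=3)
q0=[-0.0415161,0.41796292,-0.01028196,1.61414788,0.00470646,1.11072887,-0.05297433]
p0=np.array([624.74,0,302.04]); p1,R1,o=cur(); q1=o['qpos']
f=lambda P:np.r_[fk(q0,P)[0]-p0,fk(q1,P)[0]-p1]
s=least_squares(f,[400,450,450,250,0]); print(s.x,s.fun)
print(fk(q1,s.x)[1]);print(R1)
E
```

```text
[-1123.819  -645.863  -652.739 -1195.709  1081.184] [ -1.331 -30.86   -0.541  -0.206   0.028   0.541]
[[ 0.2   -0.778  0.595]
 [-0.976 -0.103  0.193]
 [-0.089 -0.62  -0.78 ]]
[[-0.2   -0.778  0.595]
 [-0.976  0.103 -0.193]
 [ 0.089 -0.62  -0.78 ]]
```

```bash
cat >> kin.py <<'E'
fk0=fk
SG=np.array([-1,1,-1,1,-1,1,-1])
def fk(q,P):
    p,R=fk0(np.array(q)*SG,P); return p,R@np.diag([-1,-1,1])
E
python3 - <<'E'
from kin import *
np.set_printoptions(suppress=True,precision=3)
q0=[-0.0415161,0.41796292,-0.01028196,1.61414788,0.00470646,1.11072887,-0.05297433]
p0=np.array([624.74,0,302.04]); p1,R1,o=cur(); q1=o['qpos']
f=lambda P:np.r_[fk(q0,P)[0]-p0,fk(q1,P)[0]-p1]
for a in(0,1):
  s=least_squares(lambda P:f(np.r_[P[:4],P[4]*a]),[400,450,450,250,0]); print(s.x,s.fun)
print(fk(q1,s.x)[1]-R1)
E
```

```text
[308.089 497.713 467.743 254.432   0.   ] [-4.937 30.541 -1.709  8.174 27.116  1.709]
[ 502.267  686.796  640.403  461.442 -167.39 ] [-1.322 30.658 -0.538 -0.205 -0.027  0.538]
[[ 0.  0. -0.]
 [ 0.  0.  0.]
 [-0.  0.  0.]]
```

```bash
cat >> h.py <<'E'
S=np.stack([SX,SY,Z]); G=S.T@np.array([649.5,104,157.5])
RG=toolR(SY,30,SX)
E
python3 - <<'E'
from h import *
p,R,o=cur(); t=G-RG[:,2]*168; print(t)
r=Ro.from_matrix(R.T@RG).as_rotvec(); print(np.degrees(r), R.T@(t-p))
Rm=toolR(np.array([1.,0,0]),10,np.array([0.,-1,0]))  # intermediate yaw 0
pm=np.array([520,-90,300.])
plan(pm,Rm,16); plan(t,RG,12,pm,Rm)
E
```

```text
[ 558.91056718 -135.00084406  302.99226784]
[  -4.03980919  -13.11966164 -166.33749508] [ 19.12355017 -27.82027706   2.15457258]
N 16 travel m [-0.0018  -0.00016 -0.00128] ang deg [-1.898 -1.814 -6.198] |v|mm 2.2 |w| 6.73
  mid [ 538. -105.  289.] tip [ 585. -113.  205.]
  mid [533. -98. 292.] tip [ 565. -102.  201.]
  mid [527. -93. 296.] tip [ 542. -100.  200.]
  mid [520. -90. 300.] tip [ 520. -107.  204.]
N 12 travel m [0.00098 0.00496 0.00149] ang deg [-1.477  1.89  -5.192] |v|mm 5.3 |w| 5.72
  mid [ 527. -110.  298.] tip [ 541. -134.  206.]
  mid [ 541. -126.  300.] tip [ 570. -151.  211.]
  mid [ 559. -135.  303.] tip [ 603. -155.  219.]
```

Emit:
{"name": "servo_tool", "arguments": {"deltas": [{"travel":[-0.0018,0,-0.0013],"angular":[-1.9,-1.8,-6.2],"jaw":0},{"travel":[-0.0018,0,-0.0013],"angular":[-1.9,-1.8,-6.2],"jaw":0},{"travel":[-0.0018,0,-0.0013],"angular":[-1.9,-1.8,-6.2],"jaw":0},{"travel":[-0.0018,0,-0.0013],"angular":[-1.9,-1.8,-6.2],"jaw":0},{"travel":[-0.0018,0,-0.0013],"angular":[-1.9,-1.8,-6.2],"jaw":0},{"travel":[-0.0018,0,-0.0013],"angular":[-1.9,-1.8,-6.2],"jaw":0},{"travel":[-0.0018,0,-0.0013],"angular":[-1.9,-1.8,-6.2],"jaw":0},{"travel":[-0.0018,0,-0.0013],"angular":[-1.9,-1.8,-6.2],"jaw":0}]}}

```text
t: 3.3
eef_pos: [533.6, -100.0, 291.6]
eef_rot: [0.885, -0.431, 0.169, -0.057]
ft_force: [0.7, 0.3, 0.5]
finger_gap: 93.9
```

Emit:
{"name": "servo_tool", "arguments": {"deltas": [{"travel":[-0.0018,0,-0.0013],"angular":[-1.9,-1.8,-6.2],"jaw":0},{"travel":[-0.0018,0,-0.0013],"angular":[-1.9,-1.8,-6.2],"jaw":0},{"travel":[-0.0018,0,-0.0013],"angular":[-1.9,-1.8,-6.2],"jaw":0},{"travel":[-0.0018,0,-0.0013],"angular":[-1.9,-1.8,-6.2],"jaw":0},{"travel":[-0.0018,0,-0.0013],"angular":[-1.9,-1.8,-6.2],"jaw":0},{"travel":[-0.0018,0,-0.0013],"angular":[-1.9,-1.8,-6.2],"jaw":0},{"travel":[-0.0018,0,-0.0013],"angular":[-1.9,-1.8,-6.2],"jaw":0},{"travel":[-0.0018,0,-0.0013],"angular":[-1.9,-1.8,-6.2],"jaw":0}]}}

```text
t: 4.1
eef_pos: [519.8, -91.7, 298.9]
eef_rot: [0.996, -0.029, 0.012, 0.08]
ft_force: [-0.7, -0.0, 0.5]
finger_gap: 94.0
```

```bash
python3 - <<'E'
from h import *
p,R,o=cur(); t=G-RG[:,2]*168; print(p,o['qpos'].round(2)); plan(t,RG,16)
E
```

```text
[519.80399209 -91.7471144  298.90142788] [ 0.24  0.24 -0.23  1.88  0.25  1.02 -0.17]
N 16 travel m [0.00088 0.00366 0.00104] ang deg [-1.078  1.372 -4.126] |v|mm 3.9 |w| 4.48
  mid [ 524. -107.  298.] tip [ 536. -128.  204.]
  mid [ 533. -120.  298.] tip [ 556. -144.  207.]
  mid [ 545. -129.  300.] tip [ 579. -153.  212.]
  mid [ 559. -135.  303.] tip [ 603. -155.  219.]
```

Emit:
{"name": "servo_tool", "arguments": {"deltas": [{"travel":[0.0018,0.0073,0.0021],"angular":[-2.16,2.74,-8.0],"jaw":0},{"travel":[0.0018,0.0073,0.0021],"angular":[-2.16,2.74,-7.8],"jaw":0},{"travel":[0.0018,0.0073,0.0021],"angular":[-2.16,2.74,-7.8],"jaw":0},{"travel":[0.0018,0.0073,0.0021],"angular":[-2.16,2.74,-7.8],"jaw":0},{"travel":[0.0018,0.0073,0.0021],"angular":[-2.16,2.74,-7.8],"jaw":0},{"travel":[0.0018,0.0073,0.0021],"angular":[-2.16,2.74,-7.8],"jaw":0},{"travel":[0.0018,0.0073,0.0021],"angular":[-2.16,2.74,-7.8],"jaw":0},{"travel":[0.0018,0.0073,0.0021],"angular":[-2.16,2.74,-7.8],"jaw":0}]}}

```text
t: 4.9
eef_pos: [556.4, -138.1, 302.5]
eef_rot: [0.825, 0.5, 0.144, 0.221]
ft_force: [-0.4, 0.8, 0.0]
finger_gap: 94.1
```

```bash
python3 - <<'E'
from h import *
p,R,o=cur(); t=G-RG[:,2]*168; print(p,t,o['qpos'].round(2)); plan(t,RG,4)
E
```

```text
[ 556.41576621 -138.13331205  302.50421166] [ 558.91056718 -135.00084406  302.99226784] [ 0.4   0.17 -0.31  2.04  0.49  0.48  0.82]
N 4 travel m [9.8e-04 2.4e-04 1.0e-05] ang deg [ 0.155  0.2   -0.826] |v|mm 1.0 |w| 0.86
  mid [ 559. -135.  303.] tip [ 603. -155.  219.]
```

Emit:
{"name": "servo_tool", "arguments": {"deltas": [{"travel":[0.002,0.0005,0],"angular":[0.3,0.4,-1.65],"jaw":0},{"travel":[0.002,0.0005,0],"angular":[0.3,0.4,-1.65],"jaw":0},{"travel":[0,0,0],"angular":[0,0,0],"jaw":0}]}}

```text
t: 5.2
eef_pos: [558.9, -135.1, 303.0]
eef_rot: [0.812, 0.524, 0.141, 0.216]
ft_force: [0.5, -0.2, 0.6]
finger_gap: 93.9
```

```bash
python3 - <<'E'
from h import *
import pickle
np.set_printoptions(suppress=True,precision=2)
p,R,o=cur(); t=G-RG[:,2]*168; print(p,t); plan(t,RG,1)
f=grab('wrist');pickle.dump(f,open('w2.pkl','wb'));save(f,'d.png',s=1.25)
W=f['W'];q=f['pixels'].astype(int)
m=(q.max(-1)<70)&(np.linalg.norm(W-G,axis=-1)<40)
P=W[m]@S.T; print(m.sum(),np.nanpercentile(P,[2,50,98],axis=0),S@G)
Pt=R.T@(W[m]-p).T; print('tool frame',np.nanpercentile(Pt,[2,50,98],axis=1))
E
```

```text
[ 558.93 -135.1   303.03] [ 558.91 -135.    302.99]
N 1 travel m [ 0. -0.  0.] ang deg [-0.08  0.08 -0.35] |v|mm 0.1 |w| 0.37
804 [[638.95  96.83 139.58]
 [640.65 103.68 165.38]
 [657.24 110.12 185.16]] [649.5 104.  157.5]
tool frame [[ -6.87 -16.51 145.88]
 [ -0.03  -3.75 156.56]
 [  6.38  18.79 179.2 ]]
```

View pics/d.png

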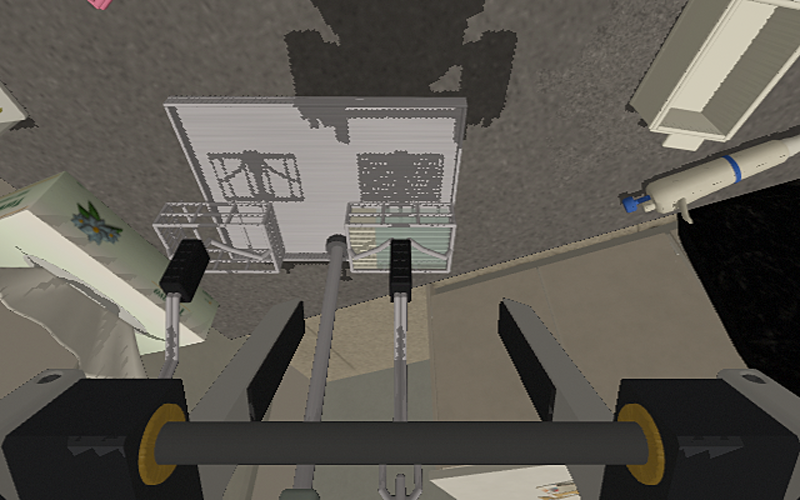

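The loaded rack's grip (400,268), with glass and frosted ends below it, is centred between the fingers. The empty rack is at (185,265), and the stand edges are square to the tool. I'll advance 90 mm and grip.

Emit:
{"name": "servo_tool", "arguments": {"deltas": [{"travel":[0,0,0.02],"angular":[-0.08,0.08,-0.35],"jaw":0},{"travel":[0,0,0.02],"angular":[0,0,0],"jaw":0},{"travel":[0,0,0.02],"angular":[0,0,0],"jaw":0},{"travel":[0,0,0.015],"angular":[0,0,0],"jaw":0},{"travel":[0,0,0.01],"angular":[0,0,0],"jaw":0},{"travel":[0,0,0.005],"angular":[0,0,0],"jaw":0},{"travel":[0,0,0],"angular":[0,0,0],"jaw":0}]}}

```text
t: 5.95
eef_pos: [600.0, -153.5, 224.8]
eef_rot: [0.811, 0.525, 0.141, 0.217]
ft_force: [0.6, -0.3, -0.3]
finger_gap: 93.9
```

```bash
python3 - <<'E'
from h import *
np.set_printoptions(suppress=True,precision=2)
p,R,o=cur(); print(p+78*R[:,2]-G, S@(p+78*R[:,2]-G), o['ft_force'],o['ft_torque'],np.degrees(Ro.from_matrix(R.T@RG).as_rotvec()),o['qpos'])
E
```

```text
[-0.05 -0.33 -0.19] [ 0.09 -0.32 -0.19] [ 0.57 -0.27 -0.3 ] [ 0.25  0.39 -0.  ] [ 0.02  0.07 -0.1 ] [ 0.34  0.35 -0.22  2.    0.66  0.35  0.72]
```

Emit:
{"name": "servo_tool", "arguments": {"deltas": [{"travel":[0.0003,0,0],"angular":[0,0,0],"jaw":120},{"travel":[0,0,0],"angular":[0,0,0],"jaw":180},{"travel":[0,0,0],"angular":[0,0,0],"jaw":210},{"travel":[0,0,0],"angular":[0,0,0],"jaw":225},{"travel":[0,0,0],"angular":[0,0,0],"jaw":255},{"travel":[0,0,0],"angular":[0,0,0],"jaw":255},{"travel":[0,0,0],"angular":[0,0,0],"jaw":255},{"travel":[0,0,0],"angular":[0,0,0],"jaw":255}]}}

```text
t: 6.75
eef_pos: [600.1, -153.4, 225.2]
eef_rot: [0.811, 0.525, 0.141, 0.218]
ft_force: [0.1, 0.1, 0.4]
finger_gap: 33.5
```

```bash
cat >> h.py <<'E'
def st(n=4):
    import numpy as np
    np.set_printoptions(suppress=True,precision=2)
    p,R,o=cur(); F=S@np.array(o['ft_force']); T=S@np.array(o['ft_torque'])
    print('t',round(o['t'],2),'grasp-G stand',S@(p+78*R[:,2]-G),'tilt',np.degrees(np.arctan2(R[:,2]@SX,-R[2,2])).round(2),'F stand',F,'T',T,'gap',round(o['finger_gap'],1),'q',o['qpos'])
    return p,R,o
E
python3 -c "
from h import *
st()"
```

```text
t 6.75 grasp-G stand [ 0.19 -0.14  0.15] tilt 30.05 F stand [0.02 0.15 0.36] T [0.02 0.47 0.02] gap 33.5 q [ 0.34  0.35 -0.22  2.    0.66  0.35  0.72]
```

Emit:
{"name": "servo_tool", "arguments": {"deltas": [{"travel":[0,0,0],"angular":[0,0,0],"jaw":255},{"travel":[0,0,0],"angular":[0,0,0],"jaw":255},{"travel":[0,0,0],"angular":[0,0,0],"jaw":255},{"travel":[0,0,0],"angular":[0,0,0],"jaw":255}]}}

```text
t: 7.15
eef_pos: [600.2, -153.3, 225.2]
eef_rot: [0.811, 0.525, 0.141, 0.218]
ft_force: [1.8, 0.3, 0.2]
finger_gap: 14.2
```

```bash
python3 -c "
from h import *
st()"
```

```text
t 7.15 grasp-G stand [0.25 0.02 0.2 ] tilt 30.06 F stand [1.48 1.04 0.21] T [0.17 0.45 0.15] gap 14.2 q [ 0.34  0.35 -0.22  2.    0.66  0.35  0.72]
```

Emit:
{"name": "servo_tool", "arguments": {"deltas": [{"travel":[0,0.0005,-0.0009],"angular":[0,0,0],"jaw":255},{"travel":[0,0.0005,-0.0009],"angular":[0,0,0],"jaw":255},{"travel":[0,0.0005,-0.0009],"angular":[0,0,0],"jaw":255},{"travel":[0,0.0005,-0.0009],"angular":[0,0,0],"jaw":255},{"travel":[0,0,0],"angular":[0,0,0],"jaw":255}]}}

```text
t: 7.65
eef_pos: [600.1, -153.4, 229.4]
eef_rot: [0.811, 0.525, 0.141, 0.218]
ft_force: [0.0, 0.2, -2.7]
finger_gap: 13.7
```

```bash
python3 -c "
from h import *
st()"
```

```text
t 7.65 grasp-G stand [ 0.15 -0.18  4.44] tilt 30.06 F stand [-0.08  0.22 -2.68] T [0.09 0.82 0.  ] gap 13.7 q [ 0.34  0.35 -0.23  2.    0.65  0.36  0.73]
```

Emit:
{"name": "servo_tool", "arguments": {"deltas": [{"travel":[0,0.001,-0.0017],"angular":[0,0,0],"jaw":255},{"travel":[0,0.001,-0.0017],"angular":[0,0,0],"jaw":255},{"travel":[0,0,0],"angular":[0,0,0],"jaw":255},{"travel":[0,0,0],"angular":[0,0,0],"jaw":255}]}}

```text
t: 8.05
eef_pos: [600.1, -153.4, 233.3]
eef_rot: [0.811, 0.525, 0.141, 0.218]
ft_force: [-0.3, -0.8, -2.5]
finger_gap: 13.7
```

```bash
python3 - <<'E'
from h import *
import pickle
st()
f=grab('wrist');pickle.dump(f,open('w3.pkl','wb'))
g=grab('scene');h=grab('side');pickle.dump((g,h),open('sc3.pkl','wb'))
c=np.zeros((560,800,3),np.uint8)
c[:400,:400]=cv2.resize(g['pixels'][120:220,260:360],(400,400),interpolation=cv2.INTER_CUBIC)
c[:400,400:]=cv2.resize(h['pixels'][120:220,250:350],(400,400),interpolation=cv2.INTER_CUBIC)
c[400:,:256]=cv2.resize(f['pixels'],(256,160))
cv2.imwrite('pics/e.png',c[:,:,::-1])
E
```

```text
t 8.05 grasp-G stand [ 0.18 -0.16  8.3 ] tilt 30.06 F stand [-0.   -0.84 -2.5 ] T [ 0.11  0.8  -0.05] gap 13.7 q [ 0.35  0.34 -0.24  2.    0.64  0.37  0.75]
```

View pics/e.png

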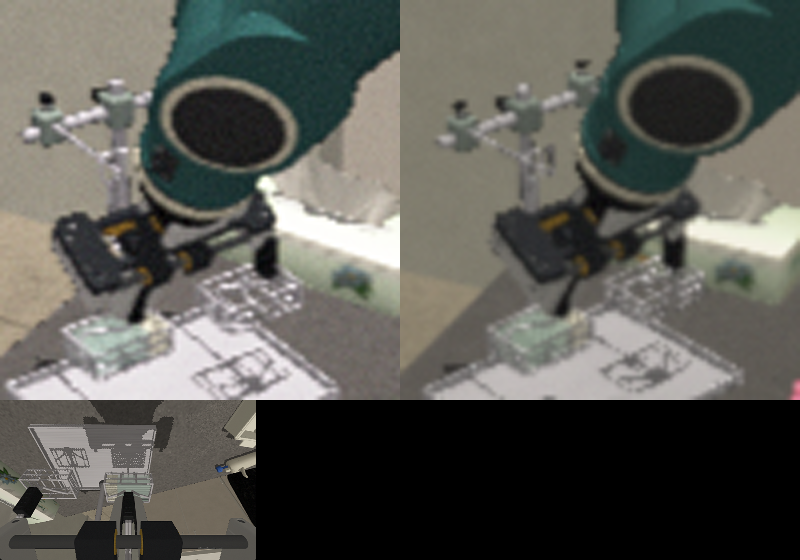

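The lift reads about 2.6 N, and the crops show the rack held with slides in place. Next I'll swing the foot to -x about the loop centre, which is now at rod height.

Emit:
{"name": "servo_tool", "arguments": {"deltas": [{"travel":[0,-0.00028,-0.0035],"angular":[2.5,0,0],"jaw":255},{"travel":[0,-0.00028,-0.0035],"angular":[2.5,0,0],"jaw":255},{"travel":[0,-0.00028,-0.0035],"angular":[2.5,0,0],"jaw":255},{"travel":[0,-0.00028,-0.0035],"angular":[2.5,0,0],"jaw":255},{"travel":[0,-0.00028,-0.0035],"angular":[2.5,0,0],"jaw":255},{"travel":[0,-0.00028,-0.0035],"angular":[2.5,0,0],"jaw":255},{"travel":[0,0,0],"angular":[0,0,0],"jaw":255}]}}

```text
t: 8.9
eef_pos: [591.4, -149.7, 252.1]
eef_rot: [0.832, 0.539, 0.071, 0.11]
ft_force: [-0.1, 0.4, -3.0]
finger_gap: 14.0
```

```bash
cat >> h.py <<'E'
def loop():
    p,R,o=st(); phi=30.06-np.degrees(np.arctan2(R[:,2]@SX,-R[2,2]))
    L=p+R@np.array([0,79.8,-8.2]); a=np.radians(phi)
    print('phi',phi.round(2),'loopC stand',S@L,'U',(S@L)[[0,2]]+12.5*np.array([np.sin(a),np.cos(a)]),'L',(S@L)[[0,2]]-12.5*np.array([np.sin(a),np.cos(a)]),'toolR->ideal deg',np.degrees(Ro.from_matrix(R.T@toolR(SY,30.06-phi,SX)).as_rotvec()))
E
python3 -c "
from h import *
loop()"
```

```text
t 8.9 grasp-G stand [-28.04  -0.25  19.32] tilt 15.06 F stand [-0.26  0.28 -3.05] T [ 0.07  0.35 -0.02] gap 14.0 q [ 0.52  0.38 -0.42  1.85  0.35  0.72  1.05]
phi 15.0 loopC stand [676.13 103.55 280.79] U [679.36 292.87] L [672.89 268.72] toolR->ideal deg [ 0.    0.02 -0.17]
```

Emit:
{"name": "servo_tool", "arguments": {"deltas": [{"travel":[0,-0.00028,-0.0035],"angular":[2.5,0,0],"jaw":255},{"travel":[0,-0.00028,-0.0035],"angular":[2.5,0,0],"jaw":255},{"travel":[0,-0.00028,-0.0035],"angular":[2.5,0,0],"jaw":255},{"travel":[0,-0.00028,-0.0035],"angular":[2.5,0,0],"jaw":255},{"travel":[0,-0.00028,-0.0035],"angular":[2.5,0,0],"jaw":255},{"travel":[0,-0.00028,-0.0035],"angular":[2.5,0,0],"jaw":255},{"travel":[0,0,0],"angular":[0,0,0],"jaw":255}]}}

```text
t: 9.6
eef_pos: [587.0, -147.6, 272.0]
eef_rot: [0.839, 0.543, 0.0, 0.001]
ft_force: [0.4, -0.2, -3.6]
finger_gap: 14.0
```

```bash
python3 -c "
from h import *
loop()"
```

```text
t 9.6 grasp-G stand [-53.09  -0.14  36.5 ] tilt 0.1 F stand [ 0.42 -0.   -3.65] T [ 0.04 -0.05  0.05] gap 14.0 q [ 0.55  0.45 -0.46  1.68  0.22  1.06  1.16]
phi 29.96 loopC stand [676.05 103.66 280.34] U [682.29 291.17] L [669.81 269.51] toolR->ideal deg [ 0.    0.02 -0.16]
```

Emit:
{"name": "servo_tool", "arguments": {"deltas": [{"travel":[0,-0.00028,-0.0035],"angular":[2.5,0,0],"jaw":255},{"travel":[0,-0.00028,-0.0035],"angular":[2.5,0,0],"jaw":255},{"travel":[0,-0.00028,-0.0035],"angular":[2.5,0,0],"jaw":255},{"travel":[0,-0.00028,-0.0035],"angular":[2.5,0,0],"jaw":255},{"travel":[0,-0.00028,-0.0035],"angular":[2.5,0,0],"jaw":255},{"travel":[0,-0.00028,-0.0035],"angular":[2.5,0,0],"jaw":255},{"travel":[0,0,0],"angular":[0,0,0],"jaw":255},{"travel":[0,0,0],"angular":[0,0,0],"jaw":255}]}}

```text
t: 10.4
eef_pos: [587.1, -147.5, 292.6]
eef_rot: [0.832, 0.539, -0.07, -0.108]
ft_force: [0.1, 0.3, -3.2]
finger_gap: 13.6
```

```bash
python3 - <<'E'
from h import *
import pickle
loop()
g=grab('scene');h=grab('side');f=grab('wrist');pickle.dump((g,h,f),open('sc4.pkl','wb'))
c=np.zeros((560,800,3),np.uint8)
c[:400,:400]=cv2.resize(g['pixels'][120:220,250:350],(400,400),interpolation=cv2.INTER_CUBIC)
c[:400,400:]=cv2.resize(h['pixels'][120:220,240:340],(400,400),interpolation=cv2.INTER_CUBIC)
c[400:,:256]=cv2.resize(f['pixels'],(256,160))
cv2.imwrite('pics/g.png',c[:,:,::-1])
E
```

```text
t 10.4 grasp-G stand [-73.11   0.04  59.65] tilt -14.82 F stand [-0.06  0.31 -3.15] T [ 0.09 -0.42 -0.03] gap 13.6 q [ 0.54  0.55 -0.47  1.51  0.16  1.39  1.2 ]
phi 44.88 loopC stand [675.58 103.83 280.08] U [684.4  288.94] L [666.76 271.22] toolR->ideal deg [-0.   -0.01 -0.14]
```

View pics/g.png

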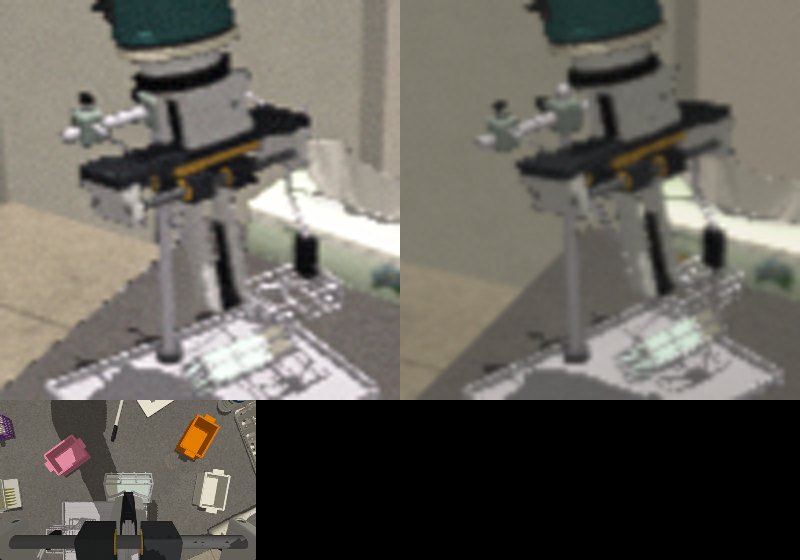

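The tilt is about 45° with no contact force; the basket is clear below and the slides are in place. I'll get the elbow's x from the earlier close wrist view before feeling for it.

```bash
python3 - <<'E'
from h import *
import pickle
np.set_printoptions(suppress=True,precision=1)
for nm in('w1.pkl','w2.pkl'):
    f=pickle.load(open(nm,'rb'));P=f['W']@S.T
    m=(abs(P[...,1]-104)<14)&(P[...,2]>262)&(P[...,2]<312)&(P[...,0]>600)&(P[...,0]<780)
    Q=P[m];print(nm,m.sum(), 'rod y', np.median(Q[Q[:,0]>700][:,1]) if (Q[:,0]>700).any() else None)
    ii=np.argwhere(m)
    for lo,hi in((262,270),(270,276),(276,279),(279,283),(283,288),(288,293),(293,298),(298,302),(302,307)):
        q=Q[(Q[:,2]>=lo)&(Q[:,2]<hi)]
        if len(q): print(lo,hi,len(q),'x pct',np.percentile(q[:,0],[0,5,25,50,75]),'y',np.percentile(q[:,1],[5,50,95]))
E
```

```text
w1.pkl 2011 rod y 103.39500482143217
262 270 141 x pct [673.2 673.8 674.1 674.5 675.1] y [ 93.2 110.6 114.1]
270 276 92 x pct [673.  673.5 674.  674.4 674.9] y [ 93.1 111.8 114.2]
276 279 58 x pct [673.  673.6 674.1 674.4 674.9] y [ 93.  111.8 114.1]
279 283 867 x pct [649.8 652.4 673.2 690.1 711.5] y [101.2 104.2 111.3]
283 288 377 x pct [649.  650.1 672.2 674.6 681.2] y [102.1 104.2 110.2]
288 293 85 x pct [649.2 649.7 650.1 650.4 651.1] y [101.9 104.3 105.8]
293 298 99 x pct [649.  649.5 650.  650.4 650.9] y [102.  104.2 105.8]
298 302 83 x pct [649.  649.8 650.3 650.7 651.2] y [102.  104.4 105.8]
302 307 202 x pct [648.5 649.8 650.6 651.7 654.1] y [102.1 104.1 105.7]
w2.pkl 568 rod y None
262 270 40 x pct [672.8 673.1 673.9 674.4 675.1] y [ 92.6 103.1 113.6]
270 276 134 x pct [672.3 673.3 674.  674.5 675. ] y [ 92.8 110.4 114.1]
276 279 71 x pct [650.9 652.8 673.8 674.3 674.8] y [ 92.9 102.5 113.9]
279 283 176 x pct [648.3 649.8 651.6 674.  674.7] y [ 93.7 103.6 112.6]
283 288 128 x pct [648.3 649.1 650.3 651.2 672.8] y [ 97.4 103.6 108.9]
288 293 19 x pct [649.  649.2 650.  650.5 651.2] y [101.4 103.6 105.3]
```

Emit:
{"name": "servo_tool", "arguments": {"deltas": [{"travel":[0,-0.0025,0.00066],"angular":[0,0,0],"jaw":255},{"travel":[0,-0.0025,0.00066],"angular":[0,0,0],"jaw":255},{"travel":[0,-0.0025,0.00066],"angular":[0,0,0],"jaw":255},{"travel":[0,-0.0025,0.00066],"angular":[0,0,0],"jaw":255},{"travel":[0,-0.0025,0.00066],"angular":[0,0,0],"jaw":255},{"travel":[0,-0.0025,0.00066],"angular":[0,0,0],"jaw":255},{"travel":[0,-0.0025,0.00066],"angular":[0,0,0],"jaw":255},{"travel":[0,-0.0025,0.00066],"angular":[0,0,0],"jaw":255}]}}

```text
t: 11.35
eef_pos: [568.0, -139.0, 293.2]
eef_rot: [0.832, 0.539, -0.071, -0.109]
ft_force: [-0.1, -0.8, -3.5]
finger_gap: 13.7
```

```bash
python3 -c "
from h import *
loop()"
```

```text
t 11.35 grasp-G stand [-94.16   0.07  60.36] tilt -14.94 F stand [ 0.25 -0.73 -3.53] T [ 0.13 -0.48  0.  ] gap 13.7 q [ 0.55  0.51 -0.47  1.57  0.15  1.37  1.2 ]
phi 45.0 loopC stand [654.66 103.84 280.57] U [663.5  289.41] L [645.83 271.74] toolR->ideal deg [-0.   -0.03 -0.13]
```

Emit:
{"name": "servo_tool", "arguments": {"deltas": [{"travel":[0,-0.001,0.00026],"angular":[0,0,0],"jaw":255},{"travel":[0,-0.001,0.00026],"angular":[0,0,0],"jaw":255},{"travel":[0,-0.001,0.00026],"angular":[0,0,0],"jaw":255},{"travel":[0,-0.001,0.00026],"angular":[0,0,0],"jaw":255},{"travel":[0,-0.001,0.00026],"angular":[0,0,0],"jaw":255},{"travel":[0,-0.0005,0.00013],"angular":[0,0,0],"jaw":255},{"travel":[0,0,0],"angular":[0,0,0],"jaw":255}]}}

```text
t: 12.05
eef_pos: [563.0, -136.7, 293.3]
eef_rot: [0.832, 0.539, -0.071, -0.109]
ft_force: [-0.1, -0.8, -2.5]
finger_gap: 14.2
```

```bash
python3 -c "
from h import *
loop()"
```

```text
t 12.05 grasp-G stand [-99.69   0.12  60.4 ] tilt -14.95 F stand [ 0.24 -0.81 -2.52] T [ 0.05 -0.44  0.04] gap 14.2 q [ 0.55  0.5  -0.47  1.58  0.14  1.36  1.2 ]
phi 45.01 loopC stand [649.14 103.89 280.6 ] U [657.98 289.44] L [640.3  271.77] toolR->ideal deg [-0.   -0.03 -0.12]
```

Emit:
{"name": "servo_tool", "arguments": {"deltas": [{"travel":[0,-0.0005,0.00013],"angular":[0,0,0],"jaw":255},{"travel":[0,-0.0005,0.00013],"angular":[0,0,0],"jaw":255},{"travel":[0,-0.0005,0.00013],"angular":[0,0,0],"jaw":255},{"travel":[0,0,0],"angular":[0,0,0],"jaw":255}]}}

```text
t: 12.45
eef_pos: [561.7, -136.2, 293.3]
eef_rot: [0.832, 0.539, -0.071, -0.109]
ft_force: [1.4, -1.9, -3.4]
finger_gap: 13.6
```

```bash
python3 -c "
from h import *
loop()"
```

```text
t 12.45 grasp-G stand [-101.05    0.05   60.48] tilt -14.92 F stand [ 2.06 -1.2  -3.35] T [ 0.06 -0.75 -0.02] gap 13.6 q [ 0.55  0.5  -0.48  1.58  0.14  1.36  1.2 ]
phi 44.98 loopC stand [647.75 103.81 280.73] U [656.59 289.57] L [638.92 271.89] toolR->ideal deg [-0.   -0.04 -0.13]
```

Emit:
{"name": "servo_tool", "arguments": {"deltas": [{"travel":[0,-0.0004,0.0001],"angular":[0,0,0],"jaw":255},{"travel":[0,-0.0004,0.0001],"angular":[0,0,0],"jaw":255},{"travel":[0,0,0],"angular":[0,0,0],"jaw":255}]}}

```text
t: 12.75
eef_pos: [561.2, -136.1, 293.5]
eef_rot: [0.832, 0.539, -0.07, -0.109]
ft_force: [5.9, -2.3, -3.2]
finger_gap: 14.1
```

```bash
python3 -c "
from h import *
loop()"
```

```text
t 12.75 grasp-G stand [-101.51    0.02   60.58] tilt -14.87 F stand [ 6.29  0.3  -3.16] T [ 0.04 -1.39 -0.06] gap 14.1 q [ 0.55  0.5  -0.48  1.59  0.14  1.36  1.2 ]
phi 44.93 loopC stand [647.25 103.76 280.91] U [656.07 289.76] L [638.42 272.06] toolR->ideal deg [-0.   -0.05 -0.14]
```

Emit:
{"name": "servo_tool", "arguments": {"deltas": [{"travel":[0,0.002,-0.00053],"angular":[0,0,0],"jaw":255},{"travel":[0,0.002,-0.00053],"angular":[0,0,0],"jaw":255},{"travel":[0,0.002,-0.00053],"angular":[0,0,0],"jaw":255},{"travel":[0,0.0019,-0.0005],"angular":[0,0,0],"jaw":255},{"travel":[0,0,0],"angular":[0,0,0],"jaw":255},{"travel":[0,0,0],"angular":[0,0,0],"jaw":255}]}}

```text
t: 13.35
eef_pos: [568.3, -139.1, 293.2]
eef_rot: [0.832, 0.539, -0.071, -0.109]
ft_force: [0.2, 0.3, -3.4]
finger_gap: 14.0
```

```bash
python3 -c "
from h import *
loop()"
```

```text
t 13.35 grasp-G stand [-93.9    0.13  60.34] tilt -14.96 F stand [ 0.08  0.4  -3.37] T [ 0.04 -0.47  0.01] gap 14.0 q [ 0.55  0.51 -0.47  1.56  0.15  1.37  1.2 ]
phi 45.02 loopC stand [654.94 103.91 280.52] U [663.78 289.36] L [646.1  271.69] toolR->ideal deg [-0.   -0.04 -0.12]
```

Emit:
{"name": "servo_tool", "arguments": {"deltas": [{"travel":[0,0.0004,-0.0001],"angular":[0,0,0],"jaw":255},{"travel":[0,-0.0005,-0.0019],"angular":[0,0,0],"jaw":255},{"travel":[0,-0.0005,-0.0019],"angular":[0,0,0],"jaw":255},{"travel":[0,-0.0005,-0.0019],"angular":[0,0,0],"jaw":255},{"travel":[0,-0.0003,-0.001],"angular":[0,0,0],"jaw":255},{"travel":[0,0,0],"angular":[0,0,0],"jaw":255}]}}

```text
t: 13.95
eef_pos: [568.7, -139.3, 300.4]
eef_rot: [0.832, 0.539, -0.071, -0.109]
ft_force: [0.2, 0.3, -2.9]
finger_gap: 13.5
```

```bash
python3 -c "
from h import *
loop()"
```

```text
t 13.95 grasp-G stand [-93.39   0.07  67.54] tilt -14.93 F stand [ 0.05  0.31 -2.93] T [ 0.1  -0.47  0.01] gap 13.5 q [ 0.55  0.5  -0.47  1.56  0.14  1.38  1.2 ]
phi 44.99 loopC stand [655.42 103.84 287.78] U [664.26 296.62] L [646.59 278.94] toolR->ideal deg [-0.   -0.03 -0.13]
```

Emit:
{"name": "servo_tool", "arguments": {"deltas": [{"travel":[0,-0.00026,-0.00097],"angular":[0,0,0],"jaw":255},{"travel":[0,-0.00026,-0.00097],"angular":[0,0,0],"jaw":255},{"travel":[0,-0.00026,-0.00097],"angular":[0,0,0],"jaw":255},{"travel":[0,0,0],"angular":[0,0,0],"jaw":255}]}}

```text
t: 14.35
eef_pos: [568.7, -139.3, 303.4]
eef_rot: [0.832, 0.539, -0.071, -0.109]
ft_force: [0.5, 0.4, -2.2]
finger_gap: 13.6
```

```bash
python3 -c "
from h import *
loop()"
```

```text
t 14.35 grasp-G stand [-93.4    0.12  70.5 ] tilt -14.93 F stand [ 0.33  0.54 -2.2 ] T [ 0.04 -0.49  0.02] gap 13.6 q [ 0.55  0.5  -0.47  1.55  0.14  1.39  1.2 ]
phi 44.99 loopC stand [655.42 103.89 290.72] U [664.26 299.56] L [646.58 281.88] toolR->ideal deg [-0.   -0.04 -0.12]
```

Emit:
{"name": "servo_tool", "arguments": {"deltas": [{"travel":[0,-0.00026,-0.00097],"angular":[0,0,0],"jaw":255},{"travel":[0,-0.00026,-0.00097],"angular":[0,0,0],"jaw":255},{"travel":[0,-0.00026,-0.00097],"angular":[0,0,0],"jaw":255},{"travel":[0,-0.00026,-0.00097],"angular":[0,0,0],"jaw":255},{"travel":[0,0,0],"angular":[0,0,0],"jaw":255}]}}

```text
t: 14.85
eef_pos: [568.7, -139.3, 307.4]
eef_rot: [0.832, 0.539, -0.071, -0.109]
ft_force: [-0.3, -0.5, -1.9]
finger_gap: 14.2
```

```bash
python3 -c "
from h import *
loop()"
```

```text
t 14.85 grasp-G stand [-93.38   0.1   74.52] tilt -14.93 F stand [-0.1 -0.6 -1.9] T [ 0.08 -0.47  0.02] gap 14.2 q [ 0.55  0.5  -0.47  1.55  0.14  1.4   1.2 ]
phi 44.99 loopC stand [655.43 103.87 294.75] U [664.27 303.59] L [646.6  285.91] toolR->ideal deg [-0.   -0.04 -0.13]
```

Emit:
{"name": "servo_tool", "arguments": {"deltas": [{"travel":[0,-0.0004,-0.00145],"angular":[0,0,0],"jaw":255},{"travel":[0,-0.0004,-0.00145],"angular":[0,0,0],"jaw":255},{"travel":[0,-0.0004,-0.00145],"angular":[0,0,0],"jaw":255},{"travel":[0,-0.0004,-0.00145],"angular":[0,0,0],"jaw":255},{"travel":[0,-0.0004,-0.00145],"angular":[0,0,0],"jaw":255},{"travel":[0,-0.0004,-0.00145],"angular":[0,0,0],"jaw":255},{"travel":[0,0,0],"angular":[0,0,0],"jaw":255}]}}

```text
t: 15.55
eef_pos: [568.7, -139.3, 316.5]
eef_rot: [0.832, 0.539, -0.071, -0.109]
ft_force: [-0.4, -1.2, -2.1]
finger_gap: 13.6
```

```bash
python3 -c "
from h import *
loop()"
```

```text
t 15.55 grasp-G stand [-93.44   0.13  83.64] tilt -14.93 F stand [ 0.07 -1.23 -2.12] T [ 0.06 -0.49  0.01] gap 13.6 q [ 0.55  0.49 -0.48  1.54  0.14  1.41  1.21]
phi 44.99 loopC stand [655.37 103.89 303.88] U [664.21 312.72] L [646.53 295.03] toolR->ideal deg [-0.   -0.04 -0.13]
```

Emit:
{"name": "servo_tool", "arguments": {"deltas": [{"travel":[0,-0.0019,0.0004],"angular":[0,0,0],"jaw":255},{"travel":[0,-0.0019,0.0005],"angular":[0,0,0],"jaw":255},{"travel":[0,-0.0019,0.0005],"angular":[0,0,0],"jaw":255},{"travel":[0,-0.0029,0.00077],"angular":[0,0,0],"jaw":255},{"travel":[0,-0.0029,0.00077],"angular":[0,0,0],"jaw":255},{"travel":[0,-0.0029,0.00077],"angular":[0,0,0],"jaw":255},{"travel":[0,-0.0029,0.00077],"angular":[0,0,0],"jaw":255},{"travel":[0,-0.0029,0.00077],"angular":[0,0,0],"jaw":255}]}}

```text
t: 16.35
eef_pos: [549.3, -130.6, 316.4]
eef_rot: [0.832, 0.539, -0.071, -0.109]
ft_force: [-0.1, 0.0, -1.4]
finger_gap: 13.7
```

```bash
python3 -c "
from h import *
loop()"
```

```text
t 16.35 grasp-G stand [-114.66    0.12   83.56] tilt -14.94 F stand [-0.07  0.   -1.4 ] T [ 0.04 -0.51  0.02] gap 13.7 q [ 0.56  0.45 -0.48  1.6   0.12  1.39  1.21]
phi 45.0 loopC stand [634.16 103.89 303.77] U [643.   312.61] L [625.32 294.93] toolR->ideal deg [-0.   -0.03 -0.13]
```

Emit:
{"name": "servo_tool", "arguments": {"deltas": [{"travel":[0,-0.008,0.002],"angular":[0,0,0],"jaw":255},{"travel":[0,-0.01,0.0026],"angular":[0,0,0],"jaw":255},{"travel":[0,-0.01,0.0026],"angular":[0,0,0],"jaw":255},{"travel":[0,-0.01,0.0026],"angular":[0,0,0],"jaw":255},{"travel":[0,-0.01,0.0026],"angular":[0,0,0],"jaw":255},{"travel":[0,-0.008,0.002],"angular":[0,0,0],"jaw":255}]}}

```text
t: 16.95
eef_pos: [495.9, -106.7, 317.0]
eef_rot: [0.832, 0.539, -0.071, -0.109]
ft_force: [0.6, -0.4, -3.1]
finger_gap: 13.9
```

```bash
python3 - <<'E'
from h import *
import pickle
loop()
f=grab('wrist');pickle.dump(f,open('w5.pkl','wb'))
W=f['W'];q=f['pixels'].astype(int)
m=(np.linalg.norm(W[...,:2]-[660,76],axis=-1)<85)&(W[...,2]>38)&(W[...,2]<52)&(q.max(-1)-q.min(-1)<60)
print(m.sum(),cv2.minAreaRect(W[m][:,:2].astype(np.float32)),np.percentile(W[m][:,2],[5,50,95]))
save(f,'i.png',s=1.25)
E
```

```text
t 16.95 grasp-G stand [-173.2     0.24   84.18] tilt -14.94 F stand [ 0.74 -0.14 -3.12] T [ 0.13 -0.47  0.  ] gap 13.9 q [ 0.59  0.35 -0.5   1.74  0.08  1.34  1.21]
phi 45.0 loopC stand [575.62 104.03 304.4 ] U [584.46 313.24] L [566.78 295.56] toolR->ideal deg [-0.   -0.03 -0.13]
1544 ((650.0270385742188, 82.79692840576172), (71.84369659423828, 96.06452178955078), 57.899993896484375) [39.87 44.47 46.21]
```

View pics/i.png

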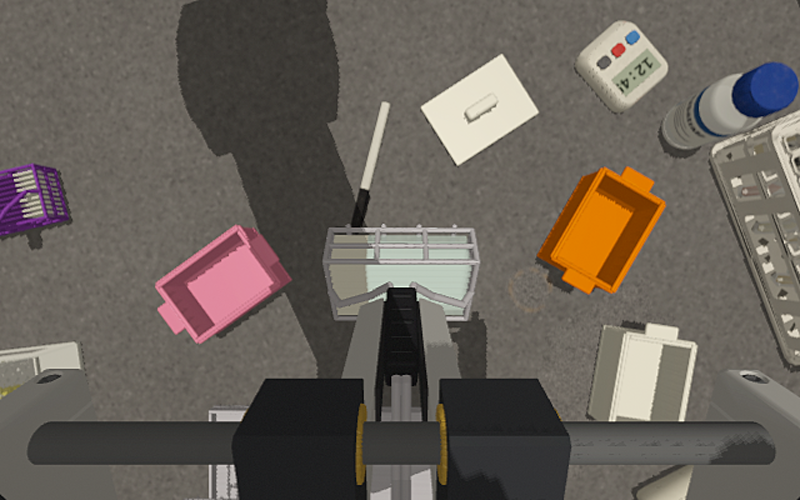

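The rack is clear of the hook, with its slides in and frosted ends visible. Next I'll move upright and re-yawed to a hover above the white dish, lower right at (645,370).

```bash
cat >> h.py <<'E'
def place(D,yaw,h,th=30.06):
    """tool pose with rack upright, rack x at yaw deg, foot at D xy and z=4+h"""
    y=np.radians(yaw); fx=np.array([np.cos(y),np.sin(y),0]); sy=np.array([-np.sin(y),np.cos(y),0])
    R=toolR(sy,th,fx); g=np.array([D[0],D[1],4+h+73])-26*fx; return g-78*R[:,2],R
RK=np.array # rack points in tool frame
def rackpt(p,R,v,th=30.06): # v in rack frame (x,y,z) from grip centre
    t=np.radians(th); Rr=np.array([[0,1,0],[np.cos(t),0,np.sin(t)],[np.sin(t),0,-np.cos(t)]]) # rack->tool
    return p+R@(Rr@np.array(v,float)+[0,0,78])
E
python3 - <<'E'
from h import *
np.set_printoptions(suppress=True,precision=1)
D=[660.6,76.7]; p1,R1=place(D,-122.7,120); print(p1); print('foot check',rackpt(p1,R1,[26,0,-73]))
p0,R0,_=cur(); N=28
w=Ro.from_matrix(R0.T@R1).as_rotvec()/N
Rs=[R0@Ro.from_rotvec(w*k).as_matrix() for k in range(N+1)]
v=np.linalg.solve(sum(Rs[:N]),p1-p0);print('travel',(v/1000).round(4),'ang',np.degrees(w).round(3))
p=p0.copy()
for k in range(N):
    p=p+Rs[k]@v
    if k%4==3:
        c=[rackpt(p,Rs[k+1],[26+a,b,-73]) for a in(-27,27) for b in(-41,41)]
        print(k,'tcp',p,'foot',rackpt(p,Rs[k+1],[26,0,-73]),'minz',min(x[2] for x in c),'loop',rackpt(p,Rs[k+1],[26,0,129]))
E
```

```text
[695.8 131.5 264.5]
foot check [660.6  76.7 124. ]
travel [ 0. -0. -0.] ang [-1.2 -0.5  3.6]
3 tcp [494.1 -54.9 322.5] foot [454.9 -40.9 173.4] minz 152.6726181137162 loop [ 565.2 -109.1  328.3]
7 tcp [504.7  -4.4 321.8] foot [473.1  -0.5 170.3] minz 149.64822140428367 loop [561.2 -72.1 337.3]
11 tcp [526.8  41.9 315.8] foot [500.2  34.  163.5] minz 144.490013965281 loop [565.7 -34.4 341.9]
15 tcp [559.1  80.8 305.6] foot [534.8  60.4 154.1] minz 138.2384030045121 loop [578.7   1.5 342.2]
19 tcp [599.7 109.9 292.6] foot [574.6  76.8 143.4] minz 132.009590356425 loop [599.7  33.4 339.1]
23 tcp [646.2 127.1 278.3] foot [617.4  82.4 132.9] minz 126.91819747863207 loop [627.5  59.  333.3]
27 tcp [695.8 131.5 264.5] foot [660.6  76.7 124. ] minz 123.99999999999991 loop [660.6  76.7 326. ]
```

```bash
python3 - <<'E'
from h import *
D=[660.6,76.7]; p1,R1=place(D,-122.7,120); plan(p1,R1,28)
E
```

```text
N 28 travel m [ 0.01105 -0.00673 -0.00021] ang deg [-1.182 -0.472  3.562] |v|mm 12.9 |w| 3.78
  mid [494. -55. 322.] tip [476. -52. 227.]
  mid [505.  -4. 322.] tip [490.  -9. 226.]
  mid [527.  42. 316.] tip [514.  29. 221.]
  mid [559.  81. 306.] tip [545.  59. 212.]
  mid [600. 110. 293.] tip [584.  81. 202.]
  mid [646. 127. 278.] tip [626.  91. 191.]
  mid [696. 131. 265.] tip [670.  91. 181.]
```

Emit:
{"name": "servo_tool", "arguments": {"deltas": [{"travel":[0.0055,-0.0034,-0.0001],"angular":[-0.59,-0.24,1.78],"jaw":255},{"travel":[0.011,-0.0067,-0.0002],"angular":[-1.18,-0.47,3.56],"jaw":255},{"travel":[0.011,-0.0067,-0.0002],"angular":[-1.18,-0.47,3.56],"jaw":255},{"travel":[0.011,-0.0067,-0.0002],"angular":[-1.18,-0.47,3.56],"jaw":255},{"travel":[0.011,-0.0067,-0.0002],"angular":[-1.18,-0.47,3.56],"jaw":255},{"travel":[0.011,-0.0067,-0.0002],"angular":[-1.18,-0.47,3.56],"jaw":255},{"travel":[0.011,-0.0067,-0.0002],"angular":[-1.18,-0.47,3.56],"jaw":255},{"travel":[0.011,-0.0067,-0.0002],"angular":[-1.18,-0.47,3.56],"jaw":255}]}}

```text
t: 17.8
eef_pos: [504.4, -11.3, 322.1]
eef_rot: [0.938, 0.338, -0.078, -0.009]
ft_force: [0.3, 0.2, -2.6]
finger_gap: 13.4
```

Emit:
{"name": "servo_tool", "arguments": {"deltas": [{"travel":[0.011,-0.0067,-0.0002],"angular":[-1.18,-0.47,3.56],"jaw":255},{"travel":[0.011,-0.0067,-0.0002],"angular":[-1.18,-0.47,3.56],"jaw":255},{"travel":[0.011,-0.0067,-0.0002],"angular":[-1.18,-0.47,3.56],"jaw":255},{"travel":[0.011,-0.0067,-0.0002],"angular":[-1.18,-0.47,3.56],"jaw":255},{"travel":[0.011,-0.0067,-0.0002],"angular":[-1.18,-0.47,3.56],"jaw":255},{"travel":[0.011,-0.0067,-0.0002],"angular":[-1.18,-0.47,3.56],"jaw":255},{"travel":[0.011,-0.0067,-0.0002],"angular":[-1.18,-0.47,3.56],"jaw":255},{"travel":[0.0055,-0.0034,-0.0001],"angular":[-0.59,-0.24,1.78],"jaw":255}]}}

```text
t: 18.6
eef_pos: [551.9, 71.5, 308.0]
eef_rot: [0.985, 0.119, -0.08, 0.091]
ft_force: [-0.7, 0.2, -3.5]
finger_gap: 13.5
```

```bash
python3 - <<'E'
from h import *
import pickle
st()
D=[660.6,76.7]; p1,R1=place(D,-122.7,120); plan(p1,R1,14)
f=grab('wrist');pickle.dump(f,open('w6.pkl','wb'))
W=f['W'];q=f['pixels'].astype(int)
m=(np.linalg.norm(W[...,:2]-[660,76],axis=-1)<85)&(W[...,2]>38)&(W[...,2]<52)&(q.max(-1)-q.min(-1)<60)
print(m.sum(),cv2.minAreaRect(W[m][:,:2].astype(np.float32)) if m.sum()>50 else '')
save(f,'j.png',s=1)
E
```

```text
t 18.6 grasp-G stand [-177.82  167.3    74.77] tilt -2.61 F stand [-0.73 -0.08 -3.54] T [ 0.36 -0.09 -0.03] gap 13.5 q [ 0.07  0.4  -0.42  1.68  0.31  1.31 -0.21]
N 14 travel m [ 0.01 -0.01 -0.  ] ang deg [-1.1  -0.44  3.3 ] |v|mm 11.9 |w| 3.51
  mid [587. 101. 297.] tip [572.  75. 205.]
  mid [628. 121. 284.] tip [610.  88. 195.]
  mid [673. 131. 271.] tip [649.  92. 185.]
2763 ((660.5555419921875, 76.84813690185547), (70.16643524169922, 120.33415222167969), 57.420040130615234)
```

View pics/j.png

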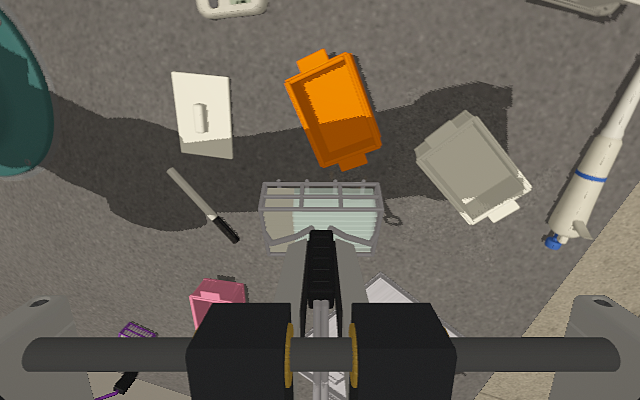

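The white dish is fully visible and empty at (472,167). The orange dish is at (333,110), the pink one at (218,300), and the rack is intact in the grip.

```bash
python3 - <<'E'
from h import *
import pickle
np.set_printoptions(suppress=True,precision=5)
for nm in('w0.pkl','w6.pkl'):
    f=pickle.load(open(nm,'rb'));W=f['W'];q=f['pixels'].astype(int)
    m=(np.linalg.norm(W[...,:2]-[660.6,76.8],axis=-1)<80)&(W[...,2]>41)&(W[...,2]<49)
    P=W[m][:,:2]-[660.6,76.8]
    def bands(a):
        a=np.radians(a); u=P@[np.cos(a),np.sin(a)]; v=P@[-np.sin(a),np.cos(a)]; return u,v
    # u: long
    best=min(np.arange(-36,-29,.1),key=lambda a:(lambda u,v:-np.sum(np.histogram(v[abs(u)<40],bins=np.arange(-45,45,1))[0]**2.))(*bands(a)))
    u,v=bands(best); s=abs(u)<40; t=abs(v)<28
    print(nm,'long axis',best.round(1),'z',np.median(W[m][:,2]).round(1),'v outer/inner',np.percentile(v[s&(v<0)],[2,98]),np.percentile(v[s&(v>0)],[2,98]),'u (no ear sides)',np.percentile(u[(abs(v)>20)&(abs(v)<31)&(u<0)],[2,98]),np.percentile(u[(abs(v)>20)&(abs(v)<31)&(u>0)],[2,98]))
p1,R1=place([660.6,76.8],-122.6,120); plan(p1,R1,14)
E
```

```text
w0.pkl long axis -32.7 z 44.9 v outer/inner [-34.97432 -29.15951] [28.788   34.72004] u (no ear sides) [-48.50876  -1.476  ] [ 1.74246 48.62851]
w6.pkl long axis -32.9 z 44.8 v outer/inner [-34.88974 -28.94663] [28.98267 34.85318] u (no ear sides) [-48.93191  -1.96208] [ 0.91987 47.9243 ]
N 14 travel m [ 0.01008 -0.00625 -0.00022] ang deg [-1.1   -0.434  3.294] |v|mm 11.9 |w| 3.5
  mid [587. 102. 296.] tip [572.  75. 204.]
  mid [628. 122. 284.] tip [610.  88. 195.]
  mid [673. 131. 271.] tip [649.  92. 185.]
```

Emit:
{"name": "servo_tool", "arguments": {"deltas": [{"travel":[0.0101,-0.0062,-0.0002],"angular":[-1.1,-0.43,3.3],"jaw":255},{"travel":[0.0101,-0.0062,-0.0002],"angular":[-1.1,-0.43,3.3],"jaw":255},{"travel":[0.0101,-0.0062,-0.0002],"angular":[-1.1,-0.43,3.3],"jaw":255},{"travel":[0.0101,-0.0062,-0.0002],"angular":[-1.1,-0.43,3.3],"jaw":255},{"travel":[0.0101,-0.0062,-0.0002],"angular":[-1.1,-0.43,3.3],"jaw":255},{"travel":[0.0101,-0.0062,-0.0002],"angular":[-1.1,-0.43,3.3],"jaw":255},{"travel":[0.0101,-0.0062,-0.0002],"angular":[-1.1,-0.43,3.3],"jaw":255}]}}

```text
t: 19.35
eef_pos: [617.4, 115.7, 287.4]
eef_rot: [0.979, -0.079, -0.078, 0.174]
ft_force: [-0.5, 0.3, -2.3]
finger_gap: 13.8
```

Emit:
{"name": "servo_tool", "arguments": {"deltas": [{"travel":[0.0101,-0.0062,-0.0002],"angular":[-1.1,-0.43,3.3],"jaw":255},{"travel":[0.0101,-0.0062,-0.0002],"angular":[-1.1,-0.43,3.3],"jaw":255},{"travel":[0.0101,-0.0062,-0.0002],"angular":[-1.1,-0.43,3.3],"jaw":255},{"travel":[0.0101,-0.0062,-0.0002],"angular":[-1.1,-0.43,3.3],"jaw":255},{"travel":[0.0101,-0.0062,-0.0002],"angular":[-1.1,-0.43,3.3],"jaw":255},{"travel":[0.0101,-0.0062,-0.0002],"angular":[-1.1,-0.43,3.3],"jaw":255},{"travel":[0.006,-0.0037,0],"angular":[-0.6,-0.2,1.8],"jaw":255},{"travel":[0,0,0],"angular":[0,0,0],"jaw":255}]}}

```text
t: 20.15
eef_pos: [690.9, 129.1, 265.3]
eef_rot: [0.932, -0.259, -0.073, 0.244]
ft_force: [-1.1, -0.2, -2.6]
finger_gap: 13.7
```

```bash
python3 - <<'E'
from h import *
import pickle
st()
p1,R1=place([660.5,76.9],-122.7,60); plan(p1,R1,6)
f=grab('wrist');pickle.dump(f,open('w7.pkl','wb'))
save(f,'k.png',s=1.25)
W=f['W']; p,R,_=cur()
# rack-frame check of basket points: express in rack frame from grip
t=np.radians(30.06); Rr=np.array([[0,1,0],[np.cos(t),0,np.sin(t)],[np.sin(t),0,-np.cos(t)]])
Q=((W-p)@R-[0,0,78])@Rr
m=(Q[...,2]<-35)&(Q[...,2]>-80)&(abs(Q[...,0]-26)<45)&(abs(Q[...,1])<55)
B=Q[m];np.set_printoptions(suppress=True,precision=1)
print(m.sum(),'basket rack-frame pct',np.percentile(B,[.5,2,98,99.5],axis=0))
n=B[B[:,0]<3]; 
for lo,hi in((-75,-70),(-70,-60),(-60,-50),(-50,-42)):
    k=(n[:,2]>lo)&(n[:,2]<=hi); 
    if k.any(): print(lo,hi,k.sum(),np.percentile(n[k],[5,50,95],axis=0)[:,0], 'y',np.percentile(n[k][:,1],[1,99]))
E
```

```text
t 20.15 grasp-G stand [-76.32 256.92  39.93] tilt -4.59 F stand [-0.94 -0.68 -2.59] T [ 0.82 -0.08  0.05] gap 13.7 q [-0.23  0.78 -0.19  1.18  0.42  1.63 -1.  ]
N 6 travel m [ 0.   -0.01  0.01] ang deg [-0.09 -0.05  0.27] |v|mm 10.2 |w| 0.29
  mid [694. 131. 225.] tip [668.  90. 141.]
6838 basket rack-frame pct [[ -0.5 -40.6 -71.5]
 [ -0.2 -39.5 -70. ]
 [ 49.6  39.2 -42.1]
 [ 52.2  40.3 -36. ]]
-75 -70 57 [-0.1  1.   1.5] y [-32.3  38.6]
-70 -60 565 [-0.2  0.7  2.1] y [-40.5  40.2]
-60 -50 662 [-0.2  0.7  2.2] y [-40.4  39.9]
-50 -42 671 [-0.3  0.8  2.5] y [-40.4  40.1]
```

View pics/k.png

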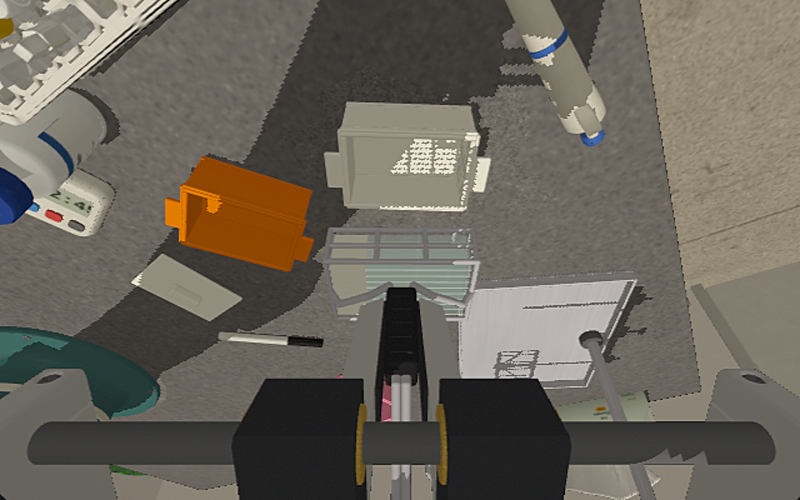

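```bash
python3 - <<'E'
from h import *
import pickle
f=pickle.load(open('w7.pkl','rb'));W=f['W']
m=(np.linalg.norm(W[...,:2]-[660.6,76.8],axis=-1)<80)&(W[...,2]>41)&(W[...,2]<49)
print(cv2.minAreaRect(W[m][:,:2].astype(np.float32)),m.sum())
P=W[m][:,:2]-[660.6,76.8];a=np.radians(-32.7);u=P@[np.cos(a),np.sin(a)]; v=P@[-np.sin(a),np.cos(a)]
s=abs(u)<40; k=(abs(v)>20)&(abs(v)<31)
print(np.percentile(v[s&(v<0)],[2,98]),np.percentile(v[s&(v>0)],[2,98]),np.percentile(u[k],[1,99]))
for aa in(u,):
  for lo in(-35,-25,-15,-5,5,15,25): 
    w=(u>lo)&(u<lo+10); print(lo, np.percentile(v[w&(v<0)],3).round(1) if (w&(v<0)).any() else None, np.percentile(v[w&(v>0)],97).round(1) if (w&(v>0)).any() else None)
p1,R1=place([660.7,77.2],-122.7,52); plan(p1,R1,8)
E
```

```text
((661.0819702148438, 76.78297424316406), (71.14642333984375, 120.13998413085938), 56.83018112182617) 2950
[-34.36393951 -28.31471825] [29.52637655 35.49256387] [-47.98214918  48.84713481]
-35 -33.6 35.4
-25 -33.3 35.2
-15 -34.6 35.3
-5 -34.1 35.4
5 -33.6 35.4
15 -34.9 35.4
25 -34.3 35.2
N 8 travel m [ 0.00043 -0.00485  0.00719] ang deg [-0.071 -0.037  0.209] |v|mm 8.7 |w| 0.22
  mid [693. 131. 231.] tip [667.  90. 147.]
  mid [696. 132. 197.] tip [670.  91. 113.]
```

```bash
python3 - <<'E'
from h import *
p1,R1=place([661.3,77.4],-122.7,52); plan(p1,R1,8)
E
```

```text
N 8 travel m [ 0.00048 -0.0049   0.00716] ang deg [-0.071 -0.037  0.209] |v|mm 8.7 |w| 0.22
  mid [693. 131. 231.] tip [668.  90. 147.]
  mid [696. 132. 197.] tip [670.  91. 113.]
```

Emit:
{"name": "servo_tool", "arguments": {"deltas": [{"travel":[0.0005,-0.0049,0.0072],"angular":[-0.07,-0.04,0.21],"jaw":255},{"travel":[0.0005,-0.0049,0.0072],"angular":[-0.07,-0.04,0.21],"jaw":255},{"travel":[0.0005,-0.0049,0.0072],"angular":[-0.07,-0.04,0.21],"jaw":255},{"travel":[0.0005,-0.0049,0.0072],"angular":[-0.07,-0.04,0.21],"jaw":255},{"travel":[0.0005,-0.0049,0.0072],"angular":[-0.07,-0.04,0.21],"jaw":255},{"travel":[0.0005,-0.0049,0.0072],"angular":[-0.07,-0.04,0.21],"jaw":255},{"travel":[0.0005,-0.0049,0.0072],"angular":[-0.07,-0.04,0.21],"jaw":255},{"travel":[0.0005,-0.0049,0.0072],"angular":[-0.07,-0.04,0.21],"jaw":255}]}}

```text
t: 21.0
eef_pos: [696.7, 132.1, 196.0]
eef_rot: [0.926, -0.273, -0.073, 0.249]
ft_force: [0.1, -0.6, -2.3]
finger_gap: 13.9
```

Emit:
{"name": "servo_tool", "arguments": {"deltas": [{"travel":[0,0,0],"angular":[0,0,0],"jaw":255},{"travel":[0,0,0],"angular":[0,0,0],"jaw":255}]}}

```text
t: 21.2
eef_pos: [696.6, 132.1, 196.6]
eef_rot: [0.927, -0.273, -0.073, 0.249]
ft_force: [0.1, 0.1, -2.7]
finger_gap: 13.9
```

```bash
cat >> h.py <<'E'
def chk(h):
    p,R,o=cur(); np.set_printoptions(suppress=True,precision=2)
    p1,R1=place([661.3,77.4],-122.7,h); ft=rackpt(p,R,[26,0,-73]); up=rackpt(p,R,[26,0,0])-ft
    a=np.radians(-122.7); Q=np.array([[np.cos(a),np.sin(a),0],[-np.sin(a),np.cos(a),0],[0,0,1]])
    print('t',round(o['t'],2),'foot',ft,'err rackframe',Q@(ft-[661.3,77.4,4+h]),'up tilt deg',np.degrees(Q@up/73)[:2],'F rack',Q@np.array(o['ft_force']),'T',Q@np.array(o['ft_torque']))
    plan(p1,R1,1); plan(p1,R1,8)
E
python3 -c "
from h import *
chk(52);chk(36)"
```

```text
t 21.2 foot [661.51  77.27  56.14] err rackframe [-0.01  0.25  0.14] up tilt deg [-0.   -0.05] F rack [-0.19  0.04 -2.67] T [-0.04  0.81  0.03]
N 1 travel m [-0. -0.  0.] ang deg [ 0.   -0.   -0.09] |v|mm 0.3 |w| 0.09
N 8 travel m [-0. -0.  0.] ang deg [ 0.   -0.   -0.01] |v|mm 0.0 |w| 0.01
  mid [697. 132. 197.] tip [670.  91. 113.]
  mid [696. 132. 197.] tip [670.  91. 113.]
t 21.2 foot [661.51  77.27  56.14] err rackframe [-0.01  0.25 16.14] up tilt deg [-0.   -0.05] F rack [-0.19  0.04 -2.67] T [-0.04  0.81  0.03]
N 1 travel m [-0.   -0.01  0.01] ang deg [ 0.   -0.   -0.09] |v|mm 16.1 |w| 0.09
N 8 travel m [-0. -0.  0.] ang deg [ 0.   -0.   -0.01] |v|mm 2.0 |w| 0.01
  mid [697. 132. 189.] tip [670.  91. 105.]
  mid [696. 132. 181.] tip [670.  91.  97.]
```

Emit:
{"name": "servo_tool", "arguments": {"deltas": [{"travel":[-0.0002,-0.001,0.00173],"angular":[0,0,-0.09],"jaw":255},{"travel":[0,-0.001,0.00173],"angular":[0,0,0],"jaw":255},{"travel":[0,-0.001,0.00173],"angular":[0,0,0],"jaw":255},{"travel":[0,-0.001,0.00173],"angular":[0,0,0],"jaw":255},{"travel":[0,0,0],"angular":[0,0,0],"jaw":255}]}}

```text
t: 21.7
eef_pos: [696.3, 132.1, 188.4]
eef_rot: [0.927, -0.272, -0.073, 0.249]
ft_force: [-0.1, -0.5, -3.4]
finger_gap: 13.9
```

```bash
python3 - <<'E'
from h import *
chk(44)
f=grab('wrist'); save(f,'l.png',(200,130,440,310),3.33)
s=grab('scene'); 
E
```

```text
t 21.7 foot [661.14  77.32  47.9 ] err rackframe [ 0.16 -0.09 -0.1 ] up tilt deg [-0.01  0.01] F rack [ 0.52  0.19 -3.37] T [-0.07  0.9   0.05]
N 1 travel m [ 0. -0. -0.] ang deg [0.01 0.01 0.  ] |v|mm 0.2 |w| 0.02
N 8 travel m [ 0. -0. -0.] ang deg [0. 0. 0.] |v|mm 0.0 |w| 0.0
  mid [696. 132. 188.] tip [670.  91. 105.]
  mid [696. 132. 189.] tip [670.  91. 105.]
```

View pics/l.png

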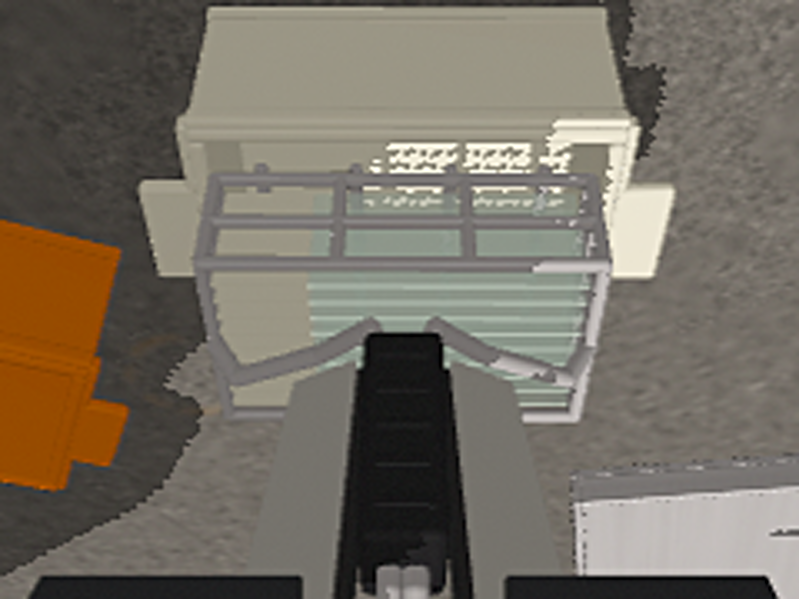

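```bash
python3 - <<'E'
from h import *
import pickle
np.set_printoptions(suppress=True,precision=1)
p,R,_=cur(); f=grab('wrist');pickle.dump(f,open('w8.pkl','wb'));W=f['W']
a=np.radians(-122.7); Q=np.array([[np.cos(a),np.sin(a),0],[-np.sin(a),np.cos(a),0],[0,0,1]])
P=(W-rackpt(p,R,[26,0,-73]))@Q.T   # rack frame rel. foot
for u in (290,318,322,345):
    print('col',u)
    for v in range(160,215,1): print(v,P[v,u],end=' ')
    print()
m=(abs(P[...,2]+3)<4)&(abs(P[...,0])<45)&(abs(P[...,1])<60)
rim=P[m]; fr=rim[(rim[:,0]<-20)&(abs(rim[:,1])<38)]
print('front rim x',np.percentile(fr[:,0],[2,10,50,90,98]),'y extents rows',np.percentile(rim[(rim[:,0]<-15)&(abs(rim[:,1])<50)][:,1],[1,99]))
E
```

```text
col 290
160 [-31.9 -22.3 -12.3] 161 [-32.6 -22.1 -10.2] 162 [-34.3 -21.8  -7.1] 163 [-34.5 -21.7  -5.7] 164 [-34.2 -21.7  -5. ] 165 [-33.8 -21.7  -4.4] 166 [-33.7 -21.6  -3.5] 167 [-33.1 -21.6  -3.1] 168 [-31.1 -21.8  -4.4] 169 [-31.6 -21.7  -2.8] 170 [-30.9 -21.7  -2.5] 171 [-29.6 -21.8  -2.9] 172 [-28.1 -22.   -3.6] 173 [  8.  -27.1 -43.7] 174 [  8.9 -27.1 -43.4] 175 [  9.2 -27.  -42.4] 176 [ 10.7 -27.2 -42.8] 177 [ 12.2 -27.3 -43.2] 178 [ 13.4 -27.4 -43.2] 179 [ 15.7 -27.6 -44.4] 180 [ 16.9 -27.7 -44.4] 181 [ 17.1 -27.6 -43.3] 182 [-25.7 -21.6   4.2] 183 [-25.7 -21.6   5.2] 184 [-24.1 -21.7   4.5] 185 [-24.8 -21.6   6.3] 186 [ 23.8 -28.1 -43.9] 187 [ 24.7 -28.2 -43.4] 188 [-19.1 -22.1   3.4] 189 [-19.6 -22.    4.9] 190 [-19.3 -22.    5.6] 191 [-19.2 -21.9   6.6] 192 [-19.3 -21.9   7.6] 193 [-19.6 -21.7   8.9] 194 [-24.9 -21.   15.2] 195 [-25.4 -20.8  16.7] 196 [-25.2 -20.8  17.5] 197 [-24.8 -20.8  18. ] 198 [-24.5 -20.8  18.6] 199 [-18.3 -21.5  13.5] 200 [-19.8 -21.3  15.9] 201 [-19.5 -21.3  16.6] 202 [-19.9 -21.1  18. ] 203 [-18.6 -21.2  17.6] 204 [-18.4 -21.2  18.3] 205 [-20.2 -
[... 3576 characters left out ...]
1   3.2] 189 [-18.2  17.1   3.4] 190 [-18.7  17.    4.9] 191 [-19.2  16.9   6.4] 192 [-19.2  16.8   7.5] 193 [-19.7  16.7   9. ] 194 [-18.7  16.8   8.9] 195 [-25.7  16.   16.9] 196 [-26.   15.9  18.2] 197 [-25.   16.   18.1] 198 [-23.5  16.1  17.5] 199 [-19.6  16.4  14.7] 200 [-19.1  16.4  15.2] 201 [-18.6  16.5  15.7] 202 [-18.8  16.4  16.8] 203 [-18.5  16.4  17.5] 204 [-18.9  16.3  18.8] 205 [-19.3  16.2  20.1] 206 [-18.5  16.2  20.3] 207 [-25.3  15.5  27.5] 208 [-25.5  15.4  28.6] 209 [-25.2  15.4  29.1] 210 [nan nan nan] 211 [-23.4  15.5  29.3] 212 [-19.2  15.9  26.3] 213 [-20.6  15.7  28.5] 214 [-19.1  15.8  28. ] 
front rim x [-34.7 -34.3 -32.3 -29.3 -28.1] y extents rows [-47.7  48.4]
```

Relative to the basket, the rim gap is about 2.4 mm at the front and the ends are centred within 0.4 mm. I'll trim by 0.5 mm and 0.3 mm, then lower slowly.

Emit:
{"name": "servo_tool", "arguments": {"deltas": [{"travel":[0.0003,-0.0004,-0.0003],"angular":[0,0,0],"jaw":255},{"travel":[0,-0.001,0.00173],"angular":[0,0,0],"jaw":255},{"travel":[0,-0.001,0.00173],"angular":[0,0,0],"jaw":255},{"travel":[0,-0.001,0.00173],"angular":[0,0,0],"jaw":255},{"travel":[0,0,0],"angular":[0,0,0],"jaw":255}]}}

```text
t: 22.35
eef_pos: [696.8, 132.3, 182.3]
eef_rot: [0.927, -0.272, -0.073, 0.249]
ft_force: [0.5, -0.3, -2.8]
finger_gap: 13.6
```

```bash
python3 -c "
from h import *
chk(38)"
```

```text
t 22.35 foot [661.62  77.56  41.84] err rackframe [-0.31  0.18 -0.16] up tilt deg [-0.02  0.01] F rack [-0.01  0.61 -2.75] T [-0.01  0.86 -0.01]
N 1 travel m [-0.  0.  0.] ang deg [0.02 0.01 0.01] |v|mm 0.5 |w| 0.02
N 8 travel m [-0.  0.  0.] ang deg [0. 0. 0.] |v|mm 0.1 |w| 0.0
  mid [697. 132. 182.] tip [670.  91.  98.]
  mid [696. 132. 183.] tip [670.  91.  99.]
```

Emit:
{"name": "servo_tool", "arguments": {"deltas": [{"travel":[0,-0.001,0.00173],"angular":[0,0,0],"jaw":255},{"travel":[0,-0.001,0.00173],"angular":[0,0,0],"jaw":255},{"travel":[0,0,0],"angular":[0,0,0],"jaw":255}]}}

```text
t: 22.65
eef_pos: [696.9, 132.3, 178.5]
eef_rot: [0.927, -0.272, -0.073, 0.249]
ft_force: [-0.2, 0.4, -3.6]
finger_gap: 14.2
```

```bash
python3 -c "
from h import *
chk(34)"
```

```text
t 22.65 foot [661.69  77.55  37.96] err rackframe [-0.34  0.25 -0.04] up tilt deg [-0.01  0.  ] F rack [-0.21 -0.4  -3.62] T [-0.09  0.89  0.  ]
N 1 travel m [-0.  0.  0.] ang deg [0.01 0.   0.  ] |v|mm 0.5 |w| 0.01
N 8 travel m [-0.  0.  0.] ang deg [0. 0. 0.] |v|mm 0.1 |w| 0.0
  mid [697. 132. 178.] tip [670.  91.  95.]
  mid [696. 132. 179.] tip [670.  91.  95.]
```

Emit:
{"name": "servo_tool", "arguments": {"deltas": [{"travel":[0,-0.001,0.00173],"angular":[0,0,0],"jaw":255},{"travel":[0,-0.001,0.00173],"angular":[0,0,0],"jaw":255},{"travel":[0,-0.001,0.00173],"angular":[0,0,0],"jaw":255},{"travel":[0,-0.001,0.00173],"angular":[0,0,0],"jaw":255},{"travel":[0,0,0],"angular":[0,0,0],"jaw":255}]}}

```text
t: 23.15
eef_pos: [696.8, 132.4, 170.4]
eef_rot: [0.927, -0.272, -0.073, 0.249]
ft_force: [0.1, 0.2, -2.1]
finger_gap: 13.8
```

```bash
python3 -c "
from h import *
chk(26)"|head -1
```

```text
t 23.15 foot [661.66  77.6   29.94] err rackframe [-0.36  0.19 -0.06] up tilt deg [-0.02  0.01] F rack [-0.26 -0.01 -2.09] T [ 0.01  0.88 -0.04]
```

Emit:
{"name": "servo_tool", "arguments": {"deltas": [{"travel":[0,-0.001,0.00173],"angular":[0,0,0],"jaw":255},{"travel":[0,-0.001,0.00173],"angular":[0,0,0],"jaw":255},{"travel":[0,-0.001,0.00173],"angular":[0,0,0],"jaw":255},{"travel":[0,-0.001,0.00173],"angular":[0,0,0],"jaw":255},{"travel":[0,-0.001,0.00173],"angular":[0,0,0],"jaw":255},{"travel":[0,0,0],"angular":[0,0,0],"jaw":255}]}}

```text
t: 23.75
eef_pos: [696.8, 132.4, 160.4]
eef_rot: [0.927, -0.272, -0.073, 0.249]
ft_force: [-0.7, 0.0, -3.0]
finger_gap: 13.9
```

```bash
python3 -c "
from h import *
chk(16)"|head -1
```

```text
t 23.75 foot [661.66  77.58  19.95] err rackframe [-0.35  0.2  -0.05] up tilt deg [-0.01  0.01] F rack [ 0.36 -0.56 -3.05] T [-0.02  0.78 -0.02]
```

Emit:
{"name": "servo_tool", "arguments": {"deltas": [{"travel":[0,-0.001,0.00173],"angular":[0,0,0],"jaw":255},{"travel":[0,-0.001,0.00173],"angular":[0,0,0],"jaw":255},{"travel":[0,-0.001,0.00173],"angular":[0,0,0],"jaw":255},{"travel":[0,-0.001,0.00173],"angular":[0,0,0],"jaw":255},{"travel":[0,-0.001,0.00173],"angular":[0,0,0],"jaw":255},{"travel":[0,0,0],"angular":[0,0,0],"jaw":255}]}}

```text
t: 24.35
eef_pos: [696.8, 132.4, 150.4]
eef_rot: [0.927, -0.272, -0.073, 0.249]
ft_force: [-0.1, 0.6, -3.2]
finger_gap: 13.9
```

```bash
python3 -c "
from h import *
chk(6)"|head -1
```

```text
t 24.35 foot [661.66  77.59   9.94] err rackframe [-0.36  0.2  -0.06] up tilt deg [-0.01  0.01] F rack [-0.46 -0.37 -3.18] T [-0.07  0.87 -0.02]
```

Emit:
{"name": "servo_tool", "arguments": {"deltas": [{"travel":[0,-0.0005,0.00087],"angular":[0,0,0],"jaw":255},{"travel":[0,-0.0005,0.00087],"angular":[0,0,0],"jaw":255},{"travel":[0,-0.0005,0.00087],"angular":[0,0,0],"jaw":255},{"travel":[0,-0.0005,0.00087],"angular":[0,0,0],"jaw":255},{"travel":[0,-0.0003,0.0005],"angular":[0,0,0],"jaw":255},{"travel":[0,0,0],"angular":[0,0,0],"jaw":255}]}}

```text
t: 24.95
eef_pos: [696.9, 132.4, 146.1]
eef_rot: [0.927, -0.272, -0.073, 0.249]
ft_force: [0.5, 0.9, -2.6]
finger_gap: 13.9
```

```bash
python3 -c "
from h import *
chk(1.4)"|head -1
```

```text
t 24.95 foot [661.79  77.62   5.6 ] err rackframe [-0.45  0.29  0.2 ] up tilt deg [ 0. -0.] F rack [-0.99 -0.06 -2.63] T [-0.03  0.86 -0.03]
```

Emit:
{"name": "servo_tool", "arguments": {"deltas": [{"travel":[0,-0.0002,0.00035],"angular":[0,0,0],"jaw":255},{"travel":[0,-0.0002,0.00035],"angular":[0,0,0],"jaw":255},{"travel":[0,0,0],"angular":[0,0,0],"jaw":255}]}}

```text
t: 25.25
eef_pos: [697.0, 132.4, 145.6]
eef_rot: [0.927, -0.272, -0.073, 0.249]
ft_force: [-0.3, 0.6, -0.9]
finger_gap: 13.7
```

```bash
python3 -c "
from h import *
chk(0.6)"|head -1
```

```text
t 25.25 foot [661.91  77.65   5.08] err rackframe [-0.54  0.38  0.48] up tilt deg [ 0.01 -0.02] F rack [-0.35 -0.56 -0.86] T [-0.1   0.63 -0.06]
```

Emit:
{"name": "servo_tool", "arguments": {"deltas": [{"travel":[0,-0.0002,0.00035],"angular":[0,0,0],"jaw":255},{"travel":[0,0,0],"angular":[0,0,0],"jaw":255},{"travel":[0,0,0],"angular":[0,0,0],"jaw":255}]}}

```text
t: 25.55
eef_pos: [697.1, 132.4, 145.6]
eef_rot: [0.927, -0.272, -0.073, 0.249]
ft_force: [-1.1, 1.0, 6.1]
finger_gap: 13.9
```

```bash
python3 -c "
from h import *
chk(0.2)"|head -1
```

```text
t 25.55 foot [661.98  77.64   5.04] err rackframe [-0.57  0.44  0.84] up tilt deg [ 0.01 -0.03] F rack [-0.23 -1.45  6.14] T [-0.44 -0.3  -0.15]
```

The rack has reached the floor: the weight is off the wrist and about 9 N of contact appeared at a computed foot height of 5.0 mm. I'll ease up 0.3 mm to unload it, then look before releasing.

Emit:
{"name": "servo_tool", "arguments": {"deltas": [{"travel":[0,0.00015,-0.00026],"angular":[0,0,0],"jaw":255},{"travel":[0,0,0],"angular":[0,0,0],"jaw":255},{"travel":[0,0,0],"angular":[0,0,0],"jaw":255}]}}

```text
t: 25.85
eef_pos: [697.0, 132.4, 145.5]
eef_rot: [0.927, -0.272, -0.073, 0.249]
ft_force: [0.1, 0.2, 5.2]
finger_gap: 13.8
```

```bash
python3 - <<'E'
from h import *
chk(0.5)
f=grab('wrist'); save(f,'m.png',(180,130,460,330),2.85)
p,R,_=cur(); W=f['W']
a=np.radians(-122.7); Q=np.array([[np.cos(a),np.sin(a),0],[-np.sin(a),np.cos(a),0],[0,0,1]])
P=(W-[661.3,77.4,0])@Q.T; np.set_printoptions(suppress=True,precision=1)
k=(abs(P[...,0])<27)&(abs(P[...,1])<42)&(P[...,2]>28)&(P[...,2]<45); T=P[k]
# near-top bar heights along left/right front
for s in(-1,1):
    e=T[(T[:,0]<-20)&(T[:,1]*s>15)&(T[:,1]*s<38)]; print('front top bar z at y side',s,np.percentile(e[:,2],[50,90,98]))
m=(abs(P[...,2]-45)<4)&(abs(P[...,0])<45)&(abs(P[...,1])<60);r=P[m];fr=r[(r[:,0]<-27.5)&(abs(r[:,1])<38)]
print('rim z',np.median(fr[:,2]),'x',np.percentile(fr[:,0],[2,98]))
E
```

```text
t 25.85 foot [661.9   77.67   5.01] err rackframe [-0.55  0.36  0.51] up tilt deg [ 0.01 -0.02] F rack [-0.17 -0.01  5.25] T [-0.36 -0.1  -0.18]
N 1 travel m [-0.  0.  0.] ang deg [-0.01 -0.01 -0.01] |v|mm 0.8 |w| 0.02
N 8 travel m [-0.  0.  0.] ang deg [-0. -0. -0.] |v|mm 0.1 |w| 0.0
  mid [697. 132. 145.] tip [670.  91.  61.]
  mid [696. 132. 145.] tip [670.  91.  61.]Traceback (most recent call last):
  File "<stdin>", line 10, in <module>
    return _quantile_unchecked(
        a, q, axis, out, overwrite_input, method, keepdims, weights)
    return _ureduce(a,
                    func=_quantile_ureduce_func,
    ...<5 lines>...
                    overwrite_input=overwrite_input,
                    method=method)
    r = func(a, **kwargs)
    result = _quantile(arr,
                       quantiles=q,
    ...<2 lines>...
                       out=out,
                       weights=wgt)
    slices_having_nans = np.isnan(arr[-1, ...])
                                  ~~~^^^^^^^^^
IndexError: index -1 is out of bounds for axis 0 with size 0
```

View pics/m.png

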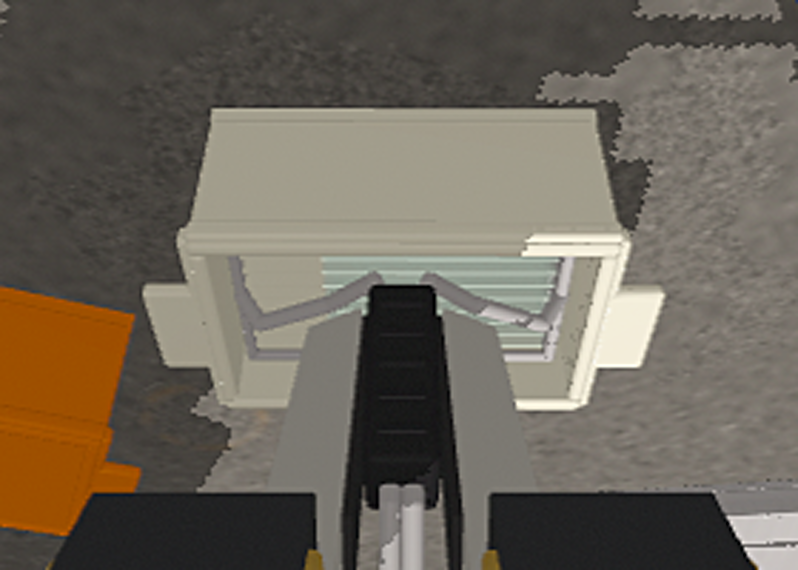

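The basket sits well below the rim, is even in the dish, and the slides are in place. I'll unload a little more and release.

Emit:
{"name": "servo_tool", "arguments": {"deltas": [{"travel":[0,0.00015,-0.00026],"angular":[0,0,0],"jaw":255},{"travel":[0,0,0],"angular":[0,0,0],"jaw":255},{"travel":[0,0,0],"angular":[0,0,0],"jaw":255}]}}

```text
t: 26.2
eef_pos: [697.0, 132.4, 145.6]
eef_rot: [0.927, -0.272, -0.073, 0.249]
ft_force: [0.8, 0.0, 1.7]
finger_gap: 14.0
```

```bash
python3 -c "
from h import *
chk(0.5)"|head -1
```

```text
t 26.2 foot [661.88  77.63   5.04] err rackframe [-0.51  0.36  0.54] up tilt deg [ 0.01 -0.01] F rack [-0.47  0.7   1.7 ] T [-0.03  0.39 -0.02]
```

Emit:
{"name": "servo_tool", "arguments": {"deltas": [{"travel":[0,0,0],"angular":[0,0,0],"jaw":210},{"travel":[0,0,0],"angular":[0,0,0],"jaw":200},{"travel":[0,0,0],"angular":[0,0,0],"jaw":180},{"travel":[0,0,0],"angular":[0,0,0],"jaw":150},{"travel":[0,0,0],"angular":[0,0,0],"jaw":120},{"travel":[0,0,0],"angular":[0,0,0],"jaw":120},{"travel":[0,0,0],"angular":[0,0,0],"jaw":120},{"travel":[0,0,0],"angular":[0,0,0],"jaw":120}]}}

```text
t: 27.0
eef_pos: [696.9, 132.3, 145.6]
eef_rot: [0.927, -0.272, -0.073, 0.249]
ft_force: [0.2, 0.9, 0.5]
finger_gap: 50.0
```

```bash
python3 -c "
from h import *
chk(0.5)"|head -1
```

```text
t 27.0 foot [661.81  77.59   5.12] err rackframe [-0.44  0.33  0.62] up tilt deg [ 0.   -0.01] F rack [-0.86 -0.33  0.45] T [-0.04  0.45 -0.01]
```

Released at a 50 mm gap. I'll retreat along the fingers.

Emit:
{"name": "servo_tool", "arguments": {"deltas": [{"travel":[0,0,-0.005],"angular":[0,0,0],"jaw":120},{"travel":[0,0,-0.012],"angular":[0,0,0],"jaw":120},{"travel":[0,0,-0.015],"angular":[0,0,0],"jaw":120},{"travel":[0,0,-0.015],"angular":[0,0,0],"jaw":120},{"travel":[0,0,-0.015],"angular":[0,0,0],"jaw":120},{"travel":[0,0,-0.015],"angular":[0,0,0],"jaw":120},{"travel":[0,0,-0.015],"angular":[0,0,0],"jaw":120},{"travel":[0,0,-0.015],"angular":[0,0,0],"jaw":120}]}}

```text
t: 27.8
eef_pos: [726.2, 178.3, 239.7]
eef_rot: [0.927, -0.272, -0.073, 0.249]
ft_force: [-0.2, -0.5, -0.2]
finger_gap: 49.8
```

Emit:
{"name": "servo_tool", "arguments": {"deltas": [{"travel":[0,0,-0.01],"angular":[0,0,0],"jaw":120},{"travel":[0,0,0],"angular":[0,0,0],"jaw":120},{"travel":[0,0,0],"angular":[0,0,0],"jaw":120}]}}

```text
t: 28.1
eef_pos: [728.5, 181.7, 246.6]
eef_rot: [0.927, -0.272, -0.073, 0.249]
ft_force: [0.1, -0.5, 0.3]
finger_gap: 49.5
```

```bash
python3 - <<'E'
from h import *
st()
f=grab('wrist'); s=grab('scene')
c=np.zeros((400,800,3),np.uint8); c[:,:500]=cv2.resize(f['pixels'][60:316,160:480],(500,400)); c[:,500:]=cv2.resize(s['pixels'][115:300,210:350],(300,400))
cv2.imwrite('pics/n.png',c[:,:,::-1])
W=f['W'];q=f['pixels'].astype(int);np.set_printoptions(suppress=True,precision=1)
a=np.radians(-122.7); Q=np.array([[np.cos(a),np.sin(a),0],[-np.sin(a),np.cos(a),0],[0,0,1]])
P=(W-[661.3,77.4,0])@Q.T
g=(q.max(-1)<70)&(abs(P[...,0]+26)<14)&(abs(P[...,1])<12)&(P[...,2]>50)&(P[...,2]<100)
B=P[g];print('grip rack/dish frame',g.sum(),np.percentile(B,[3,50,97],axis=0))
for lo in(60,70,80,90):
    b=B[(B[:,2]>lo)&(B[:,2]<lo+10)]; 
    if len(b)>10: print(lo,np.percentile(b,[10,50],axis=0)[:,0],np.median(b[:,1]))
k=(abs(P[...,0])<28)&(abs(P[...,1])<42)&(P[...,2]>26)&(P[...,2]<42); T=P[k]
for x in(-1,1):
  for s_ in(-1,1):
    e=T[(T[:,0]*x>8)&(T[:,1]*s_>36)]; print('side bar z',x,s_,len(e),np.percentile(e[:,2],[50,90]) if len(e) else '')
E
```

```text
t 28.1 grasp-G stand [-63.76 319.66  21.63] tilt -5.0 F stand [ 0.27 -0.43  0.3 ] T [0.48 0.01 0.02] gap 49.5 q [-0.3   0.91 -0.18  0.98  0.42  1.71 -1.04]
grip rack/dish frame 624 [[-36.3  -6.   60.5]
 [-34.9   0.3  85.3]
 [-21.    6.4  98.2]]
60 [-35.9 -35. ] 0.2813946492600985
70 [-36.1 -35.2] 0.28209812807787976
80 [-36.  -35.1] 0.28080686645948716
90 [-35.7 -33.3] 0.28059350723819765
side bar z -1 -1 39 [33.9 34.7]
side bar z -1 1 31 [34.1 34.8]
side bar z 1 -1 51 [34.4 35.1]
side bar z 1 1 45 [34.1 34.9]
```

View pics/n.png

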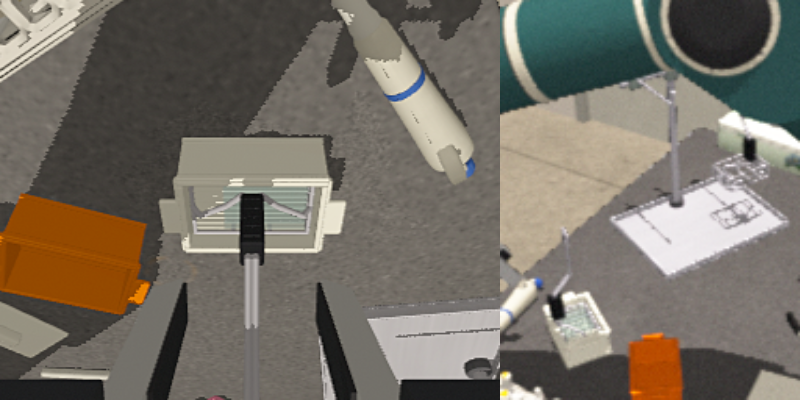

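The rack is level and fully down: all four basket corners are at about 34 mm, the dish floor height plus the 30 mm basket. The gripper is clear and the empty rack still hangs, so I'll hand in.

```bash
python3 -c "
from plant import ctrl
print(ctrl.job_done())"
```

```text
the job is handed in; nothing more can be done
None
```

The loaded rack is off its hook and standing level in the white dish, released, and the job is handed in at about 28 s.

- **Unhooking:** I gripped the rack at a 30° tilt, raised it 8 mm and swung its foot 45°. I then felt for the hook's upturn, which gave the largest wire-on-hook reading, about 6 N. After that I backed off, rose and passed over the barb with no contact force read.
- **Setting down:** I lowered it slowly and first met resistance at the floor. The floor push peaked at about 9 N before I eased off; I let go at about 4.5 N and pulled clear.
- **Last checks:**
  - All four basket corners read 33.9–34.4 mm high, against 34 mm expected if fully seated.
  - The grip stands vertical and the slides are in place.
  - The empty rack still hangs on its hook.
  - The gripper is clear and the wrist reads about zero force.
- **Disagreements:**
  - The arm's computed foot height at floor contact was 5.0 mm, not 4 mm. I put this down to a small grasp offset, since the camera shows full seating.
  - Joint 6 reached its lower limit on my first approach, so that pose was not fully reached. I switched to the 30° tilt with the hand turned half round.

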